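# Stow the loose clamps in the covered drawer recess

## Task

Pull the blue drawer out to its stop, lift the loose cover plate off its two pins and lay it flat on the bench, then put every worm-drive clamp lying on the bench into the recess. Seat the cover plate back down fully on both pins and push the drawer fully home. Leave the other fittings and tools where they lie.

Things in the scene. Friction and masses are not known exactly. Their poses are not given: they have to be found in the camera images.
- drawer (a joint): drawer of a low blue bench-top unit (248 mm wide, 105 high, 240 deep, fixed to the bench; place and yaw vary). In m: 0 closed, 0.17 at its outward stop. Slides out towards the robot along -x of pull; about 2.5 N of friction, stays where left. Drawer front 16 mm thick, its upper edge 95 mm above the bench
- pull (a point): middle of the drawer's steel bar handle, 74 mm above the bench: 10 mm thick, 110 mm long along y, 45 mm clear of the drawer front (axis to face); pinch it from above, closing along x. Axes: x into the unit (closing direction), y along the bar to the left, z up; moves with the drawer. The unit's top is 31 mm higher, and 61 mm further in when closed
- recess (a point): middle of the recess's pine floor, 20 mm above the bench, 135 mm from pull along +x; axes as pull, moves with the drawer. Recess 124 mm (x) by 170 mm (y) inside, 32 deep; rim 12 mm wide on the x sides, 26 mm on the y sides. The drawer front, 43 mm above the rim, stands 74 mm away towards -x. In the open only when the drawer is out
- rim (a point): point on the rim plane (52 mm above the bench) midway between two steel pins, 137 mm from pull along +x; axes as pull, moves with the drawer. Pins 98 mm either side along y: 8 mm diameter, 12 mm tall, the top 3 mm tapered. The seated cover's origin lies here, its axes along these (or half a turn round)
- cover: loose aluminium plate 136 (x) by 220 (y) by 4 mm, 0.25 kg; two 12 mm holes on its y axis, 98 mm each side of the middle; black grip rib on top: 12 mm thick (x), 70 long (y), top 28 mm above the underside. Origin mid underside, z up. Starts seated, hidden in the drawer. Clear bench to lay it: x 0.40 to 0.55 m, 0.16 to 0.38 m to the right (-y) of the drawer's middle
- clamp1: stainless worm-drive hose clamp lying flat on the bench at the left among fittings: round band 40 mm outside diameter, 2.5 thick, 14 high; screw housing 20 mm wide sticks out on +x to 31 mm from the middle, its brass screw head towards +y; 45 g. Origin mid underside, z the ring axis; grip across the band along y. Two to four of the four are present
- clamp2: stainless worm-drive hose clamp lying flat on the bench at the left among fittings: round band 40 mm outside diameter, 2.5 thick, 14 high; screw housing 20 mm wide sticks out on +x to 31 mm from the middle, its brass screw head towards +y; 45 g. Origin mid underside, z the ring axis; grip across the band along y. Two to four of the four are present
- clamp3: stainless worm-drive hose clamp lying flat on the bench at the left among fittings: round band 40 mm outside diameter, 2.5 thick, 14 high; screw housing 20 mm wide sticks out on +x to 31 mm from the middle, its brass screw head towards +y; 45 g. Origin mid underside, z the ring axis; grip across the band along y. Two to four of the four are present
- clamp4: stainless worm-drive hose clamp lying flat on the bench at the left among fittings: round band 40 mm outside diameter, 2.5 thick, 14 high; screw housing 20 mm wide sticks out on +x to 31 mm from the middle, its brass screw head towards +y; 45 g. Origin mid underside, z the ring axis; grip across the band along y. Two to four of the four are present
- elbow: brass barbed 90 degree elbow, about 45 mm by 45 mm, 22 mm high, on the left among the clamps; not to be moved
- nipple: galvanized threaded pipe nipple lying on its side, 56 mm long, 25 mm thick, among the clamps; not to be moved
- coupler: red plastic quick coupler lying on its side, 54 mm long, 31 mm thick, among the clamps; not to be moved
- screwdriver: screwdriver lying at the right behind the clear area; not to be moved
- tape: yellow tape measure, 66 by 40 by 62 mm high, far left; not to be moved
- can: small green can, 64 mm diameter, 110 mm high, far right; not to be moved

How it is judged:
By the outcome, as a careful person would: the job done as asked, in the order asked, and still so for the second after the job is handed in, with the robot touching nothing.
Of clamp1, clamp2, clamp3, clamp4 only 2 to 4 are there at a start; the rules pass over those that are not, and their reading is None.
At some moment in a run one of clamp1, clamp2, clamp3, clamp4 may be knocked a few centimetres aside while the robot is not near it.
Once in a run the grip may slacken for a moment while it holds something.
It also fails if it takes over 210 s, if anything falls off the work surface, if the arm or the gripper's body presses on something with over 40 N, if the wrist force passes 120 N, or if a joint passes its speed limit or range.

## Robot

A 6-joint arm with a two-finger parallel gripper is mounted at the origin on the work surface. World frame = base frame: x ahead of the robot, y to its left, z up, the work surface at z = 0. Lengths are in mm, angles in rad, forces in N, time in s.
With the tool pointing down it reaches from about 275 to 1000 mm from the base axis. Payload 8.4 kg.
Tool frame: the origin (TCP) lies between the finger pads; the fingertips stand 25 mm ahead of it and the grasp point (between the pads) lies 6 mm ahead of it; z points along the fingers, y is the line along which they close (so a half turn about z gives the same grasp; the last joint's range is limited). The gripper opens to 85 mm and grips with 20 to 120 N. Pads are 22 mm wide; open, the fingers measure 114 mm over their backs; the gripper's body (76 mm by 85 mm) begins 54 mm behind the grasp point. The pads swing forward as they close: fully open they stand 13 mm farther back than shut.
Start: joints at [-1.21, 0.353, 1.633, -0, 1.155, -0.002], TCP at [221.807, -584.32, 220.581] pointing down, gripper open.
Joint ranges: [-2.63, 2.63], [-0.92, 2.1], [0.06, 2.66], [-1.3, 4.44], [0, 2.69], [-3.02, 3.02]. Speed limits (rad/s): [2.22, 2.22, 2.79, 3.14, 3.14, 3.14].

## Interface

Orientations are given as [roll, pitch, yaw] about the fixed x, y, z axes, in that order (R = Rz(yaw) Ry(pitch) Rx(roll)).
In Python, from rig import r, eyes, workorder gives the robot as it stands. The module is installed in compiled form; this text tells all that it offers.
- The arm moves only by the tool step_arm, never from a script. Its argument "moves" is a list of rows, each an object of numbers: "tx", "ty", "tz": the shift along the tool's x, y, z scaled (see below); "ax", "ay", "az": the turn, a rotation vector about the tool's x, y, z scaled (see below). In form: [{"tx": .., "ty": .., "tz": .., "ax": .., "ay": .., "az": ..}, ...]. A call has 1 to 5 rows; each row shifts and turns the commanded pose from where the row before left it, along the tool's axes as they then stand; what a row does not reach is not made up. The controller multiplies each number of a shift by 25 mm and each number of a turn by 90 degrees. A row lasts 1/8 s, in which the tool goes at most 62.5 mm and 10.7 degrees, less where a joint would pass 70% of its speed; a pose out of reach is approached as far as the arm can. A call with a number of a shift or a turn outside -1 to 1 is refused whole. A call with a gripper value outside its range is refused whole. "gripper" is the opening, from 0 (shut) to 1 (fully open), set as the call begins (left out, the last holds). The fingers move at their own pace and stop on an object; "newtons" is the grip in N (left out, the last holds). Time passes only in rows, so rows that do not move let the fingers close. It gives the time, the measured TCP pose, the force, the opening and the grip force at its end, in the units of the state.
- r.sense(): the state, without advancing time (a new reading comes with each control period).
- eyes.grab_frame(name): name is "scene" or "top" or "wrist"; returns (picture, depth): 400x640x3 uint8, red, green, blue; 400x640 float32, mm along the optical axis (not along the pixel's ray), 0 where there is no reading.
- eyes.camera_info(name): a dict with "intrinsics" (3x3 intrinsics, pixels), "cam_to_world" (4x4, takes a point from camera to world coordinates). Camera axes: x right, y up, looking along -z (the intrinsics and any distortion apply to the point x, -y, -z); pixel columns grow to the right and rows downward; lengths in mm; the calibration is good to about 2 mm. A picture is of the moment at which its call begins: read the wrist's pose just before it. camera_info takes no time and is no camera call; for the wrist camera it gives the pose at the moment of the call.
- workorder.sign_off(): hands the job in; it is judged then, once.
The state is a dict: "clock": time; "qpos": joint angles; "qvel": joint speeds; "joint_efforts": joint torques, N m; "eef_pos": TCP position; "tcp_rot": TCP orientation; "contact_force": force on the tool from outside, world axes, zero at the start; "wrist_torque": the same for the moment, N m; "opening": opening from 0.0 (shut) to 1.0 (fully open); "grasp_force": force on a finger pad.
Only numpy, scipy, OpenCV 4.12 (cv2) and the standard library are available. Lean on these libraries where they do the work, as an engineer would, in place of code of your own. Each camera call takes 0.05 s, during which the arm holds its last target. There are 200 camera calls.

## Working session

There is one attempt and no reset: what is moved stays moved. The work goes in short steps, Python scripts to look and compute and a tool call to move; the robot and the scene stay as the last step left them, time stands still between calls to the robot, and variables do not carry over. Pictures are saved under pics/ and viewed, at most 18 in all, crops included, and the job is handed in when it is done.

Besides the shell and the picture viewer there is one more tool, called after ">>>" by a JSON object that holds its "api" and its "payload", one argument or row to a line. step_arm: Moves the arm, as the interface text tells. Its arguments: {"type":"object","properties":{"moves":{"type":"array","items":{"type":"object","properties":{"tx":{"type":"number"},"ty":{"type":"number"},"tz":{"type":"number"},"ax":{"type":"number"},"ay":{"type":"number"},"az":{"type":"number"}}}},"gripper":{"type":"number"},"newtons":{"type":"number"}},"required":["moves"]}

```bash
mkdir -p pics; cat > h.py <<'E'
import numpy as np, cv2
from rig import r, eyes, workorder
from scipy.spatial.transform import Rotation as R
def grab(n):
    ci=eyes.camera_info(n); im,d=eyes.grab_frame(n)
    return im,d,np.array(ci["intrinsics"]),np.array(ci["cam_to_world"])
def save(im,f): cv2.imwrite("pics/"+f,im[:,:,::-1])
def ray(u,v,K,T):
    d=np.array([(u-K[0,2])/K[0,0],-(v-K[1,2])/K[1,1],-1.0]); return T[:3,3],T[:3,:3]@d
def onz(u,v,z,K,T):
    o,d=ray(u,v,K,T); return o+d*(z-o[2])/d[2]
def pts(dep,K,T):
    v,u=np.mgrid[:dep.shape[0],:dep.shape[1]]
    d=np.stack([(u-K[0,2])/K[0,0],-(v-K[1,2])/K[1,1],-np.ones(u.shape)],-1)*dep[...,None]
    return d@T[:3,:3].T+T[:3,3]
def st():
    s=r.sense(); print({k:np.round(s[k],3).tolist() for k in("clock","eef_pos","tcp_rot","contact_force","opening","grasp_force","qpos")})
    return s
E
python3 - <<'E'
from h import *
s=st()
for n in("scene","top"):
    im,d,K,T=grab(n); save(im,n+"0.png"); np.savez(n+"0.npz",im=im,d=d,K=K,T=T); print(n,K.round(1).tolist(),T.round(3).tolist(), (d>0).mean())
E
```

```text
{'clock': 0.0, 'eef_pos': [221.634, -583.862, 219.864], 'tcp_rot': [-3.14, 0.0, 0.363], 'contact_force': [0.665, 0.362, -0.219], 'opening': 0.998, 'grasp_force': 0.0, 'qpos': [-1.21, 0.354, 1.634, -0.0, 1.155, -0.002]}
scene [[481.3, 0.0, 312.6], [0.0, 481.3, 194.3], [0.0, 0.0, 1.0]] [[-0.159, -0.704, 0.692, 1624.65], [0.987, -0.114, 0.111, 163.193], [0.0, 0.701, 0.713, 1114.869], [0.0, 0.0, 0.0, 1.0]] 0.985296875
top [[414.3, 0.0, 324.2], [0.0, 414.3, 199.9], [0.0, 0.0, 1.0]] [[0.019, 0.988, -0.153, 463.542], [-1.0, 0.022, 0.015, -8.718], [0.018, 0.153, 0.988, 1094.246], [0.0, 0.0, 0.0, 1.0]] 0.9961015625
```

View pics/top0.png

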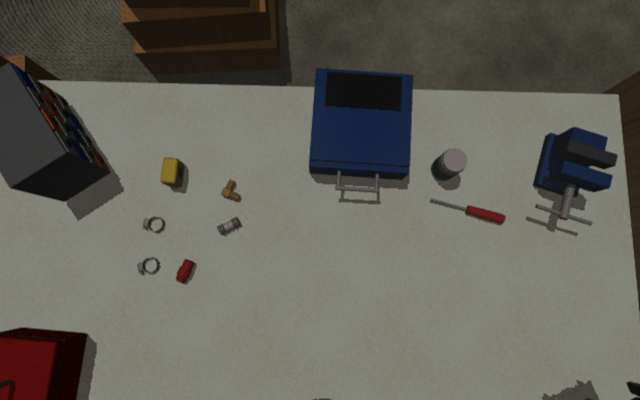

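View pics/scene0.png

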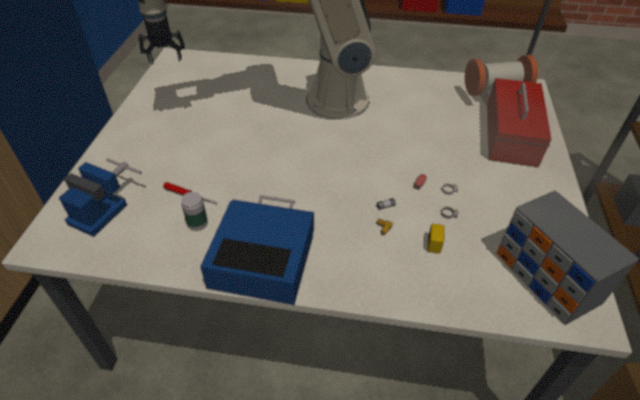

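Top view: the blue unit is at (360,125), with its handle bar near (338–378,189). Two clamps lie at (154,225) and (150,266), with the fittings to their right. Next I'll measure the unit's yaw, the bar and the clamps.

```bash
python3 - <<'E'
from h import *
z=np.load("top0.npz"); im,d,K,T=[z[k] for k in("im","d","K","T")]
P=pts(d,K,T); Z=P[...,2]
print("table z",np.median(Z[250:350,250:500]))
m=(Z>100)&(Z<115); m[:, :300]=0; m[:,425:]=0; m[190:]=0
c=max(cv2.findContours(m.astype(np.uint8),0,2)[0],key=cv2.contourArea)
q=P[m]; rect=cv2.minAreaRect(q[:,:2].astype(np.float32)); print("unit top",rect,cv2.boxPoints(rect).round(1).tolist(),np.median(q[:,2]))
b=(Z>55)&(Z<92)&(np.arange(640)>330)&(np.arange(640)<385); b[:178]=0; b[200:]=0
print("bar px",np.argwhere(b)[:,::-1].min(0),np.argwhere(b)[:,::-1].max(0),b.sum())
q=P[b]; print(q.mean(0),np.median(q[:,2])); rect=cv2.minAreaRect(q[:,:2].astype(np.float32)); print(rect,cv2.boxPoints(rect).round(1).tolist())
z=np.load("scene0.npz"); i2,d2,K2,T2=[z[k] for k in("im","d","K","T")]
P2=pts(d2,K2,T2); b2=(P2[...,2]>60)&(P2[...,2]<90)&(P2[...,0]<np.median(q[:,0])+25)&(abs(P2[...,1]-q[:,1].mean())<80)&(P2[...,0]>400)
q=P2[b2];print("scene bar",b2.sum(),q.mean(0)); rect=cv2.minAreaRect(q[:,:2].astype(np.float32)); print(rect,cv2.boxPoints(rect).round(1).tolist())
# small things on bench, left
for nm,PP in(("top",P),("scene",P2)):
    h=(PP[...,2]>6)&(PP[...,2]<75)&(PP[...,0]>300)&(PP[...,0]<850)&(PP[...,1]>100)&(PP[...,1]<520)
    n,l,s,ce=cv2.connectedComponentsWithStats(h.astype(np.uint8))
    for k in range(1,n):
        if s[k,4]>15: print(nm,ce[k].round(),s[k,4],PP[l==k].mean(0).round(1),PP[l==k][:,2].max().round(1))
big=np.hstack([cv2.resize(im[155:285,120:250],(520,520),interpolation=2)]); save(big,"crop1.png")
E
```

```text
table z 1.6152760970090867
unit top ((825.2714233398438, -113.916259765625), (248.28953552246094, 256.8446044921875), 87.25301361083984) [[691.0, -231.8000030517578], [947.5999755859375, -244.10000610351562], [959.5, 3.9000000953674316], [702.9000244140625, 16.200000762939453]] 106.68515381692077
bar px [335 178] [379 191] 243
[ 656.14032446 -107.74890884   78.99060006] 78.89372132622714
((661.84326171875, -105.20556640625), (33.764095306396484, 109.99678039550781), 0.9824091792106628) [[644.0, -50.5], [645.9000244140625, -160.5], [679.7000122070312, -159.89999389648438], [677.7999877929688, -49.900001525878906]]
scene bar 149 [ 656.29109164 -104.14120637   75.71441598]
((658.4044799804688, -103.27912902832031), (36.07032012939453, 109.72222137451172), 0.6411319375038147) [[639.7999877929688, -48.599998474121094], [641.0, -158.3000030517578], [677.0999755859375, -157.89999389648438], [675.7999877929688, -48.20000076293945]]
top [173. 172.] 608 [688.7 364.6  51.1] 67.5
top [231. 191.] 214 [649.6 221.   20.1] 27.5
top [152. 223.] 131 [560.7 421.4  12.7] 19.1
top [229. 225.] 219 [558.6 220.1  22.1] 32.1
top [147. 266.] 138 [450.8 425.7  13.2] 19.8
top [185. 270.] 272 [441.3 324.2  26.4] 36.3
scene [420. 181.] 136 [449.1 328.3  22.4] 33.9
scene [450. 188.] 79 [453.8 428.9  11.2] 18.5
scene [386. 203.] 141 [564.1 224.7  18.5] 28.2
scene [450. 212.] 93 [562.9 423.3  11.2] 18.0
scene [384. 225.] 155 [654.5 224.8  16.7] 25.5
scene [435. 238.] 438 [706.5 370.6  47.2] 68.1
```

View pics/crop1.png

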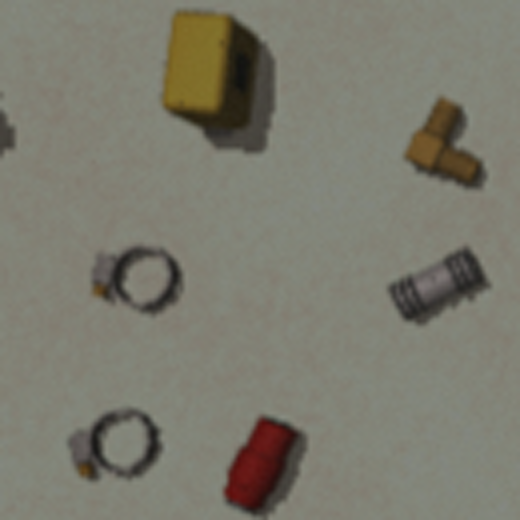

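Both views agree: the unit's yaw is about −0.048 rad, the bar axis is at about (646,−105) with its top at 79 mm, and there are two clamps near (562,415) and (452,420). I'll rotate the tool and go above the pull.

>>> {"api": "step_arm", "payload": {
  "moves": [
    {"az": -0.106},
    {"az": -0.106},
    {"az": -0.106},
    {"az": -0.106},
    {"az": -0.106}
  ]
}}

```text
schema error: expected keys tx, ty, tz, ax, ay, az
```

>>> {"api": "step_arm", "payload": {
  "moves": [
    {"az": -0.105},
    {"az": -0.105},
    {"tx": 1, "ty": 0.8},
    {"tx": 1, "ty": 0.8},
    {"tx": 1, "ty": 0.8}
  ]
}}

```text
schema error: expected keys tx, ty, tz, ax, ay, az
```

>>> {"api": "step_arm", "payload": {
  "moves": [
    {"tx": 1, "ty": 0.8},
    {"tx": 1, "ty": 0.8},
    {"tx": 1, "ty": 0.8},
    {"tx": 1, "ty": 0.8},
    {"tx": 1, "ty": 0.8}
  ]
}}

```text
schema error: expected keys tx, ty, tz, ax, ay, az
```

>>> {"api": "step_arm", "payload": {
  "moves": [
    {"tx": 1, "ty": 0.8},
    {"tx": 1, "ty": 0.8},
    {"tx": 1, "ty": 0.8},
    {"tx": 1, "ty": 0.8},
    {"tx": 1, "ty": 0.8}
  ]
}}

```text
schema error: expected keys tx, ty, tz, ax, ay, az
```

>>> {"api": "step_arm", "payload": {
  "moves": [
    {"tx": 1, "ty": 0.8},
    {"tx": 1, "ty": 0.8},
    {"tx": 1, "ty": 0.8},
    {"tx": 0.8, "ty": 0.5},
    {},
    {}
  ],
  "gripper": 0.4
}}

```text
schema error: expected keys tx, ty, tz, ax, ay, az
```

```bash
cat >> h.py <<'E'
def plan(target,yaw,s=None):
    """units along the tool axes (after turning to yaw) to bring the TCP to target"""
    s=s or r.sense(); rot=R.from_euler("xyz",s["tcp_rot"])
    tgt=R.from_euler("xyz",[np.pi,0,yaw]); a=(rot.inv()*tgt).as_rotvec()/(np.pi/2)
    print("turn",a.round(3),"shift after turn",(tgt.inv().apply(np.array(target)-s["eef_pos"])/25).round(2))
E
python3 - <<'E'
from h import *
s=st(); plan([646,-105,200],1.523)
im,d,K,T=grab("wrist"); save(im,"w1.png"); np.savez("w1.npz",im=im,d=d,K=K,T=T); print(K.round(1).tolist(),T.round(3).tolist())
E
```

```text
{'clock': 0.1, 'eef_pos': [221.657, -583.892, 219.926], 'tcp_rot': [-3.14, 0.0, 0.363], 'contact_force': [0.388, -0.819, -0.437], 'opening': 1.0, 'grasp_force': 0.0, 'qpos': [-1.21, 0.354, 1.634, -0.0, 1.155, -0.002]}
turn [-0.001 -0.    -0.739] shift after turn [19.94 16.04  0.8 ]
[[319.9, 0.0, 320.2], [0.0, 319.9, 199.0], [0.0, 0.0, 1.0]] [[0.354, 0.903, 0.243, 280.724], [-0.935, 0.342, 0.091, -560.643], [-0.001, -0.259, 0.966, 372.467], [0.0, 0.0, 0.0, 1.0]]
```

View pics/w1.png

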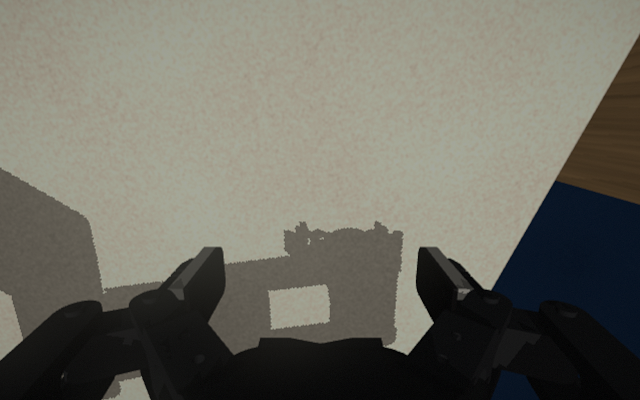

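The view shows bare bench and the open fingers; the moves were refused because every row needs all six keys. I'll resend them in full.

>>> {"api": "step_arm", "payload": {
  "moves": [
    {"tx": 0, "ty": 0, "tz": 0, "ax": 0, "ay": 0, "az": -0.106},
    {"tx": 0, "ty": 0, "tz": 0, "ax": 0, "ay": 0, "az": -0.106},
    {"tx": 0, "ty": 0, "tz": 0, "ax": 0, "ay": 0, "az": -0.106},
    {"tx": 0, "ty": 0, "tz": 0, "ax": 0, "ay": 0, "az": -0.106},
    {"tx": 0, "ty": 0, "tz": 0, "ax": 0, "ay": 0, "az": -0.106}
  ]
}}

```text
clock: 0.78
eef_pos: [221.7, -584.1, 220.3]
tcp_rot: [-3.141, -0.0, 1.201]
contact_force: [-1.2, -0.1, -0.1]
opening: 0.999
grasp_force: 0.0
```

>>> {"api": "step_arm", "payload": {
  "moves": [
    {"tx": 0, "ty": 0, "tz": 0, "ax": 0, "ay": 0, "az": -0.105},
    {"tx": 0, "ty": 0, "tz": 0, "ax": 0, "ay": 0, "az": -0.105},
    {"tx": 1, "ty": 0.8, "tz": 0, "ax": 0, "ay": 0, "az": 0},
    {"tx": 1, "ty": 0.8, "tz": 0, "ax": 0, "ay": 0, "az": 0},
    {"tx": 1, "ty": 0.8, "tz": 0, "ax": 0, "ay": 0, "az": 0}
  ]
}}

```text
clock: 1.4
eef_pos: [285.5, -511.2, 220.3]
tcp_rot: [-3.141, -0.0, 1.525]
contact_force: [0.8, -0.1, 0.1]
opening: 1.001
grasp_force: 0.0
```

>>> {"api": "step_arm", "payload": {
  "moves": [
    {"tx": 1, "ty": 0.8, "tz": 0, "ax": 0, "ay": 0, "az": 0},
    {"tx": 1, "ty": 0.8, "tz": 0, "ax": 0, "ay": 0, "az": 0},
    {"tx": 1, "ty": 0.8, "tz": 0, "ax": 0, "ay": 0, "az": 0},
    {"tx": 1, "ty": 0.8, "tz": 0, "ax": 0, "ay": 0, "az": 0},
    {"tx": 1, "ty": 0.8, "tz": 0, "ax": 0, "ay": 0, "az": 0}
  ]
}}

```text
clock: 2.02
eef_pos: [391.3, -390.9, 220.4]
tcp_rot: [-3.141, -0.0, 1.525]
contact_force: [-0.0, -0.3, 0.5]
opening: 0.995
grasp_force: 0.0
```

>>> {"api": "step_arm", "payload": {
  "moves": [
    {"tx": 1, "ty": 0.8, "tz": 0, "ax": 0, "ay": 0, "az": 0},
    {"tx": 1, "ty": 0.8, "tz": 0, "ax": 0, "ay": 0, "az": 0},
    {"tx": 1, "ty": 0.8, "tz": 0, "ax": 0, "ay": 0, "az": 0},
    {"tx": 1, "ty": 0.8, "tz": 0, "ax": 0, "ay": 0, "az": 0},
    {"tx": 1, "ty": 0.8, "tz": 0, "ax": 0, "ay": 0, "az": 0}
  ]
}}

```text
clock: 2.65
eef_pos: [496.9, -270.6, 220.4]
tcp_rot: [-3.141, -0.0, 1.525]
contact_force: [0.4, -1.1, -0.1]
opening: 0.999
grasp_force: 0.0
```

>>> {"api": "step_arm", "payload": {
  "moves": [
    {"tx": 1, "ty": 0.8, "tz": 0, "ax": 0, "ay": 0, "az": 0},
    {"tx": 1, "ty": 0.8, "tz": 0, "ax": 0, "ay": 0, "az": 0},
    {"tx": 1, "ty": 0.8, "tz": 0, "ax": 0, "ay": 0, "az": 0},
    {"tx": 1, "ty": 0.8, "tz": 0, "ax": 0, "ay": 0, "az": 0},
    {"tx": 0, "ty": 0, "tz": 0, "ax": 0, "ay": 0, "az": 0}
  ],
  "gripper": 0.4
}}

```text
clock: 3.28
eef_pos: [581.8, -173.7, 220.2]
tcp_rot: [-3.142, -0.0, 1.527]
contact_force: [-0.6, -0.7, -0.1]
opening: 0.399
grasp_force: 0.0
```

```bash
python3 - <<'E'
from h import *
s=st(); plan([646,-105,200],1.523)
im,d,K,T=grab("wrist"); save(im,"w2.png"); np.savez("w2.npz",im=im,d=d,K=K,T=T)
E
```

```text
{'clock': 3.275, 'eef_pos': [581.822, -173.733, 220.238], 'tcp_rot': [-3.142, -0.0, 1.527], 'contact_force': [-0.613, -0.655, -0.057], 'opening': 0.399, 'grasp_force': 0.0, 'qpos': [-0.293, 0.326, 1.673, 0.0, 1.143, -0.25]}
turn [-0.    -0.     0.003] shift after turn [2.87 2.43 0.81]
```

View pics/w2.png

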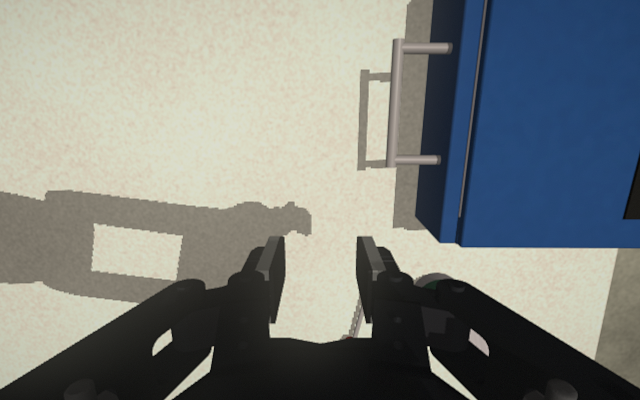

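The wrist view shows the bar from (398,40) to (391,166), with the drawer front's upper edge to the right, at about 470.

```bash
python3 - <<'E'
from h import *
z=np.load("w2.npz"); im,d,K,T=[z[k] for k in("im","d","K","T")]
P=pts(d,K,T)
for row in (60,80,100,120,140,155):
    c=[u for u in range(380,425) if 60<P[row,u,2]<95]
    a,b=c[0],c[-1]; print(row,a,b,P[row,c].mean(0).round(1), onz((a+b)/2,row,74,K,T).round(1))
for v in(40,166): print(onz(396 if v==40 else 391,v,74,K,T).round(1))
m=(P[...,2]>90)&(P[...,2]<98)
print("front z",np.median(P[m],0).round(1))
for row in (60,120,180):
    c=[u for u in range(420,500) if 90<P[row,u,2]<99]; print(row,P[row,c[0]].round(1),P[row,c[-1]].round(1))
    c=[u for u in range(440,640) if P[row,u,2]>102]; print(row,c[0],P[row,c[0]+1].round(1),onz(c[0],row,105,K,T).round(1))
E
```

```text
60 392 403 [650.5 -67.   77. ] [651.2 -66.6  74. ]
80 391 402 [650.  -83.1  76.8] [650.6 -82.9  74. ]
100 390 400 [648.9 -99.8  77. ] [649.6 -99.7  74. ]
120 389 399 [ 648.3 -116.9   76.9] [ 648.9 -117.    74. ]
140 387 398 [ 647.2 -134.6   76.8] [ 647.8 -134.9   74. ]
155 387 424 [ 659.6 -148.9   76. ] [ 660.2 -149.2   74. ]
[649.6 -50.7  74. ]
[ 646.8 -159.    74. ]
front z [ 701.  -115.7   94. ]
60 [696.3 -71.3  91.9] [712.5 -73.   98.8]
60 473 [708.  -72.2  94.7] [702.6 -73.5 105. ]
120 [ 693.9 -118.7   90.9] [ 709.7 -119.2   97.4]
120 476 [ 710.4 -119.2  102.9] [ 708.6 -119.   105. ]
180 [ 691.  -171.    90.4] [ 707.  -170.    98.7]
180 468 [ 708.  -169.3  102.3] [ 705.9 -168.7  105. ]
```

>>> {"api": "step_arm", "payload": {
  "moves": [
    {"tx": 0.95, "ty": 0.85, "tz": 0, "ax": 0, "ay": 0, "az": 0.004},
    {"tx": 0.96, "ty": 0.86, "tz": 0, "ax": 0, "ay": 0, "az": 0},
    {"tx": 0.96, "ty": 0.86, "tz": 0, "ax": 0, "ay": 0, "az": 0},
    {"tx": 0, "ty": 0, "tz": 1, "ax": 0, "ay": 0, "az": 0},
    {"tx": 0, "ty": 0, "tz": 1, "ax": 0, "ay": 0, "az": 0}
  ]
}}

```text
clock: 3.95
eef_pos: [648.2, -107.4, 170.0]
tcp_rot: [3.142, 0.0, 1.519]
contact_force: [0.3, 0.1, 0.6]
opening: 0.402
grasp_force: 0.0
```

>>> {"api": "step_arm", "payload": {
  "moves": [
    {"tx": 0, "ty": 0, "tz": 1, "ax": 0, "ay": 0, "az": 0},
    {"tx": 0, "ty": 0, "tz": 1, "ax": 0, "ay": 0, "az": 0},
    {"tx": 0, "ty": 0, "tz": 0.8, "ax": 0, "ay": 0, "az": 0},
    {"tx": 0, "ty": 0, "tz": 0.8, "ax": 0, "ay": 0, "az": 0},
    {"tx": 0, "ty": 0, "tz": 0, "ax": 0, "ay": 0, "az": 0}
  ]
}}

```text
clock: 4.58
eef_pos: [647.4, -106.9, 78.9]
tcp_rot: [-3.139, -0.0, 1.519]
contact_force: [-0.3, -0.1, 0.2]
opening: 0.401
grasp_force: 0.0
```

>>> {"api": "step_arm", "payload": {
  "moves": [
    {"tx": 0, "ty": 0, "tz": 0, "ax": 0, "ay": 0, "az": 0},
    {"tx": 0, "ty": 0, "tz": 0, "ax": 0, "ay": 0, "az": 0},
    {"tx": 0, "ty": 0, "tz": 0, "ax": 0, "ay": 0, "az": 0},
    {"tx": 0, "ty": 0, "tz": 0, "ax": 0, "ay": 0, "az": 0}
  ],
  "gripper": 0,
  "newtons": 50
}}

```text
clock: 5.08
eef_pos: [648.8, -106.8, 81.0]
tcp_rot: [3.141, 0.0, 1.519]
contact_force: [0.1, -0.1, 0.1]
opening: 0.003
grasp_force: 0.0
```

It shut on nothing, so I'll look again.

```bash
python3 - <<'E'
from h import *
s=st()
im,d,K,T=grab("wrist"); save(im,"w3.png"); np.savez("w3.npz",im=im,d=d,K=K,T=T)
P=pts(d,K,T)
E
```

```text
{'clock': 5.075, 'eef_pos': [648.776, -106.805, 80.993], 'tcp_rot': [3.141, 0.0, 1.519], 'contact_force': [0.077, -0.073, 0.121], 'opening': 0.003, 'grasp_force': 0.0, 'qpos': [-0.165, 0.551, 1.665, 0.0, 0.926, -0.114]}
```

View pics/w3.png

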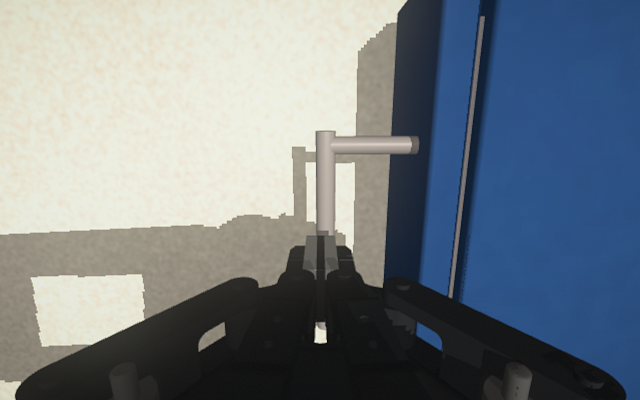

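```bash
python3 - <<'E'
from h import *
z=np.load("w3.npz"); im,d,K,T=[z[k] for k in("im","d","K","T")]
P=pts(d,K,T)
for v in range(135,335,12): print(v,[(u,P[v,u].round(0).astype(int).tolist()) for u in (312,320,326,334)])
for v in(150,180,210): print(onz(325,v,74,K,T).round(1))
print(st()["grasp_force"])
E
```

```text
135 [(312, [643, -56, 0]), (320, [649, -51, 77]), (326, [652, -51, 78]), (334, [656, -52, 76])]
147 [(312, [643, -65, -2]), (320, [649, -57, 77]), (326, [652, -57, 79]), (334, [656, -57, 78])]
159 [(312, [642, -73, 0]), (320, [649, -63, 77]), (326, [652, -63, 77]), (334, [656, -64, 75])]
171 [(312, [642, -82, -1]), (320, [648, -69, 76]), (326, [651, -69, 79]), (334, [655, -69, 75])]
183 [(312, [641, -91, -2]), (320, [648, -75, 77]), (326, [651, -75, 78]), (334, [655, -75, 76])]
195 [(312, [641, -101, -1]), (320, [648, -81, 78]), (326, [651, -81, 80]), (334, [650, -41, 234])]
207 [(312, [640, -110, 0]), (320, [647, -87, 78]), (326, [650, -87, 79]), (334, [655, -88, 75])]
219 [(312, [640, -120, -1]), (320, [647, -94, 77]), (326, [650, -94, 78]), (334, [654, -95, 75])]
231 [(312, [639, -130, -1]), (320, [647, -100, 78]), (326, [650, -100, 78]), (334, [654, -101, 76])]
243 [(312, [644, -95, 105]), (320, [647, -95, 105]), (326, [650, -95, 105]), (334, [653, -96, 105])]
255 [(312, [644, -95, 117]), (320, [647, -95, 117]), (326, [649, -96, 117]), (334, [653, -96, 116])]
267 [(312, [644, -95
[... 179 characters left out ...]
])]
291 [(312, [644, -95, 143]), (320, [646, -105, 128]), (326, [649, -99, 137]), (334, [651, -95, 145])]
303 [(312, [644, -103, 139]), (320, [646, -109, 129]), (326, [649, -104, 136]), (334, [651, -92, 155])]
315 [(312, [644, -107, 139]), (320, [646, -115, 128]), (326, [648, -109, 137]), (334, [651, -96, 156])]
327 [(312, [643, -112, 139]), (320, [644, -159, 76]), (326, [648, -114, 137]), (334, [651, -99, 157])]
[651.4 -59.   74. ]
[650.6 -74.1  74. ]
[649.9 -90.   74. ]
{'clock': 5.125, 'eef_pos': [648.682, -106.809, 80.877], 'tcp_rot': [3.141, 0.0, 1.519], 'contact_force': [0.517, 0.41, -0.371], 'opening': -0.003, 'grasp_force': 0.0, 'qpos': [-0.165, 0.551, 1.665, 0.0, 0.926, -0.114]}
0.0
```

>>> {"api": "step_arm", "payload": {
  "moves": [
    {"tx": 0, "ty": 0, "tz": 0, "ax": 0, "ay": 0, "az": 0},
    {"tx": 0, "ty": 0, "tz": 0, "ax": 0, "ay": 0, "az": 0}
  ]
}}

```text
clock: 5.38
eef_pos: [648.6, -106.8, 80.6]
tcp_rot: [3.142, 0.0, 1.519]
contact_force: [-0.3, 0.0, 0.1]
opening: 0.002
grasp_force: 0.0
```

The depth at the pads puts the shut fingertips near z≈98, about 40 mm higher than the text implies from TCP 81. I'll touch the bar top gently with shut fingers to calibrate this.

>>> {"api": "step_arm", "payload": {
  "moves": [
    {"tx": 0, "ty": 0.04, "tz": 0.2, "ax": 0, "ay": 0, "az": 0},
    {"tx": 0, "ty": 0, "tz": 0.2, "ax": 0, "ay": 0, "az": 0},
    {"tx": 0, "ty": 0, "tz": 0.1, "ax": 0, "ay": 0, "az": 0},
    {"tx": 0, "ty": 0, "tz": 0.0, "ax": 0, "ay": 0, "az": 0}
  ]
}}

```text
clock: 5.88
eef_pos: [649.3, -106.8, 68.3]
tcp_rot: [-3.141, -0.0, 1.519]
contact_force: [-2.7, 1.2, 5.6]
opening: 0.001
grasp_force: 2.4
```

>>> {"api": "step_arm", "payload": {
  "moves": [
    {"tx": 0, "ty": 0, "tz": 0.06, "ax": 0, "ay": 0, "az": 0},
    {"tx": 0, "ty": 0, "tz": 0, "ax": 0, "ay": 0, "az": 0}
  ]
}}

```text
clock: 6.12
eef_pos: [649.5, -106.8, 68.0]
tcp_rot: [-3.142, -0.0, 1.519]
contact_force: [-6.9, 1.0, 15.7]
opening: 0.002
grasp_force: 7.7
```

>>> {"api": "step_arm", "payload": {
  "moves": [
    {"tx": 0, "ty": 0, "tz": 0.06, "ax": 0, "ay": 0, "az": 0},
    {"tx": 0, "ty": 0, "tz": 0, "ax": 0, "ay": 0, "az": 0}
  ]
}}

```text
clock: 6.38
eef_pos: [649.7, -106.9, 67.8]
tcp_rot: [3.141, -0.0, 1.519]
contact_force: [-9.8, 2.6, 26.4]
opening: -0.001
grasp_force: 13.4
```

>>> {"api": "step_arm", "payload": {
  "moves": [
    {"tx": 0, "ty": 0, "tz": 0.06, "ax": 0, "ay": 0, "az": 0},
    {"tx": 0, "ty": 0, "tz": 0, "ax": 0, "ay": 0, "az": 0}
  ]
}}

```text
clock: 6.62
eef_pos: [649.8, -106.9, 67.7]
tcp_rot: [3.141, 0.0, 1.519]
contact_force: [-14.6, 2.2, 38.5]
opening: -0.004
grasp_force: 19.4
```

>>> {"api": "step_arm", "payload": {
  "moves": [
    {"tx": 0, "ty": 0, "tz": 0.06, "ax": 0, "ay": 0, "az": 0},
    {"tx": 0, "ty": 0, "tz": 0, "ax": 0, "ay": 0, "az": 0}
  ]
}}

```text
clock: 6.88
eef_pos: [649.9, -106.9, 67.5]
tcp_rot: [3.141, 0.0, 1.519]
contact_force: [-18.5, 2.5, 49.8]
opening: -0.001
grasp_force: 25.5
```

The tips touch the bar top (79 mm) at TCP z≈68.4, so the fingertips really stand about 10.5 mm behind the reported TCP, and the grasp point is about 30 mm behind it. I'll raise, reopen and grasp at TCP z≈44.

>>> {"api": "step_arm", "payload": {
  "moves": [
    {"tx": 0, "ty": 0, "tz": -0.7, "ax": 0, "ay": 0, "az": 0},
    {"tx": 0, "ty": 0, "tz": -0.7, "ax": 0, "ay": 0, "az": 0},
    {"tx": 0, "ty": 0, "tz": 0, "ax": 0, "ay": 0, "az": 0}
  ]
}}

```text
clock: 7.25
eef_pos: [650.7, -107.0, 98.4]
tcp_rot: [3.139, 0.0, 1.519]
contact_force: [-0.0, 0.1, -1.0]
opening: 0.002
grasp_force: 0.0
```

>>> {"api": "step_arm", "payload": {
  "moves": [
    {"tx": 0, "ty": 0, "tz": 0, "ax": 0, "ay": 0, "az": 0},
    {"tx": 0, "ty": 0, "tz": 0, "ax": 0, "ay": 0, "az": 0},
    {"tx": 0, "ty": 0, "tz": 0, "ax": 0, "ay": 0, "az": 0}
  ],
  "gripper": 0.4
}}

```text
clock: 7.62
eef_pos: [649.2, -106.8, 96.3]
tcp_rot: [-3.141, -0.0, 1.519]
contact_force: [-0.3, -0.3, 0.1]
opening: 0.401
grasp_force: 0.0
```

>>> {"api": "step_arm", "payload": {
  "moves": [
    {"tx": 0, "ty": 0, "tz": 0.7, "ax": 0, "ay": 0, "az": 0},
    {"tx": 0, "ty": 0, "tz": 0.7, "ax": 0, "ay": 0, "az": 0},
    {"tx": 0, "ty": 0, "tz": 0.7, "ax": 0, "ay": 0, "az": 0},
    {"tx": 0, "ty": 0, "tz": 0, "ax": 0, "ay": 0, "az": 0},
    {"tx": 0, "ty": 0, "tz": 0, "ax": 0, "ay": 0, "az": 0}
  ]
}}

```text
clock: 8.25
eef_pos: [649.7, -106.9, 44.5]
tcp_rot: [-3.142, -0.0, 1.519]
contact_force: [-0.1, 0.2, -0.1]
opening: 0.401
grasp_force: 0.0
```

>>> {"api": "step_arm", "payload": {
  "moves": [
    {"tx": 0, "ty": 0, "tz": 0, "ax": 0, "ay": 0, "az": 0},
    {"tx": 0, "ty": 0, "tz": 0, "ax": 0, "ay": 0, "az": 0},
    {"tx": 0, "ty": 0, "tz": 0, "ax": 0, "ay": 0, "az": 0},
    {"tx": 0, "ty": 0, "tz": 0, "ax": 0, "ay": 0, "az": 0}
  ],
  "gripper": 0,
  "newtons": 50
}}

```text
clock: 8.75
eef_pos: [650.3, -107.0, 45.5]
tcp_rot: [3.14, 0.0, 1.519]
contact_force: [0.2, -0.2, 6.1]
opening: 0.097
grasp_force: 49.0
```

Gripped. Now pull.

>>> {"api": "step_arm", "payload": {
  "moves": [
    {"tx": 0, "ty": -0.3, "tz": 0, "ax": 0, "ay": 0, "az": 0},
    {"tx": 0, "ty": -0.6, "tz": 0, "ax": 0, "ay": 0, "az": 0},
    {"tx": 0, "ty": -0.8, "tz": 0, "ax": 0, "ay": 0, "az": 0},
    {"tx": 0, "ty": -0.8, "tz": 0, "ax": 0, "ay": 0, "az": 0},
    {"tx": 0, "ty": -0.8, "tz": 0, "ax": 0, "ay": 0, "az": 0}
  ]
}}

```text
clock: 9.38
eef_pos: [567.5, -103.0, 45.4]
tcp_rot: [3.139, 0.001, 1.519]
contact_force: [3.2, -2.0, 6.5]
opening: 0.092
grasp_force: 49.9
```

>>> {"api": "step_arm", "payload": {
  "moves": [
    {"tx": 0, "ty": -0.8, "tz": 0, "ax": 0, "ay": 0, "az": 0},
    {"tx": 0, "ty": -0.8, "tz": 0, "ax": 0, "ay": 0, "az": 0},
    {"tx": 0, "ty": -0.8, "tz": 0, "ax": 0, "ay": 0, "az": 0},
    {"tx": 0, "ty": -0.6, "tz": 0, "ax": 0, "ay": 0, "az": 0},
    {"tx": 0, "ty": -0.3, "tz": 0, "ax": 0, "ay": 0, "az": 0}
  ]
}}

```text
clock: 10.0
eef_pos: [484.8, -99.0, 45.4]
tcp_rot: [3.139, 0.001, 1.519]
contact_force: [3.5, -4.6, 6.4]
opening: 0.095
grasp_force: 50.0
```

>>> {"api": "step_arm", "payload": {
  "moves": [
    {"tx": 0, "ty": -0.1, "tz": 0, "ax": 0, "ay": 0, "az": 0},
    {"tx": 0, "ty": -0.08, "tz": 0, "ax": 0, "ay": 0, "az": 0},
    {"tx": 0, "ty": -0.06, "tz": 0, "ax": 0, "ay": 0, "az": 0},
    {"tx": 0, "ty": 0, "tz": 0, "ax": 0, "ay": 0, "az": 0}
  ]
}}

```text
clock: 10.5
eef_pos: [481.7, -98.9, 45.5]
tcp_rot: [3.135, 0.001, 1.519]
contact_force: [9.7, -3.0, -2.1]
opening: 0.093
grasp_force: 49.3
```

>>> {"api": "step_arm", "payload": {
  "moves": [
    {"tx": 0, "ty": -0.1, "tz": 0, "ax": 0, "ay": 0, "az": 0},
    {"tx": 0, "ty": -0.06, "tz": 0, "ax": 0, "ay": 0, "az": 0},
    {"tx": 0, "ty": 0, "tz": 0, "ax": 0, "ay": 0, "az": 0}
  ]
}}

```text
clock: 10.88
eef_pos: [481.8, -98.9, 45.6]
tcp_rot: [3.127, 0.002, 1.519]
contact_force: [24.3, -1.4, -18.4]
opening: 0.094
grasp_force: 48.5
```

Force rises with no motion, so the drawer is at its stop. I'll release, raise and move over the recess.

>>> {"api": "step_arm", "payload": {
  "moves": [
    {"tx": 0, "ty": 0.2, "tz": 0, "ax": 0, "ay": 0, "az": 0},
    {"tx": 0, "ty": 0, "tz": 0, "ax": 0, "ay": 0, "az": 0}
  ]
}}

```text
clock: 11.12
eef_pos: [481.7, -98.8, 45.4]
tcp_rot: [3.137, 0.001, 1.519]
contact_force: [4.8, -2.5, 3.8]
opening: 0.096
grasp_force: 50.8
```

>>> {"api": "step_arm", "payload": {
  "moves": [
    {"tx": 0, "ty": 0, "tz": 0, "ax": 0, "ay": 0, "az": 0},
    {"tx": 0, "ty": 0, "tz": 0, "ax": 0, "ay": 0, "az": 0},
    {"tx": 0, "ty": 0, "tz": 0, "ax": 0, "ay": 0, "az": 0},
    {"tx": 0, "ty": 0, "tz": -0.8, "ax": 0, "ay": 0, "az": 0},
    {"tx": 0, "ty": 0, "tz": -0.8, "ax": 0, "ay": 0, "az": 0}
  ],
  "gripper": 0.4
}}

```text
clock: 11.75
eef_pos: [479.1, -97.8, 84.7]
tcp_rot: [-3.14, -0.0, 1.519]
contact_force: [-0.1, -0.1, 1.1]
opening: 0.396
grasp_force: 0.0
```

>>> {"api": "step_arm", "payload": {
  "moves": [
    {"tx": 0, "ty": 0, "tz": -1, "ax": 0, "ay": 0, "az": 0},
    {"tx": 0, "ty": 0, "tz": -1, "ax": 0, "ay": 0, "az": 0},
    {"tx": 0, "ty": 1, "tz": -0.6, "ax": 0, "ay": 0, "az": 0},
    {"tx": 0, "ty": 1, "tz": 0, "ax": 0, "ay": 0, "az": 0},
    {"tx": 0, "ty": 0, "tz": 0, "ax": 0, "ay": 0, "az": 0}
  ]
}}

```text
clock: 12.38
eef_pos: [530.7, -100.6, 149.6]
tcp_rot: [3.141, 0.0, 1.519]
contact_force: [-0.8, -0.0, 0.0]
opening: 0.402
grasp_force: 0.0
```

```bash
python3 - <<'E'
from h import *
s=st()
im,d,K,T=grab("wrist"); save(im,"w4.png"); np.savez("w4.npz",im=im,d=d,K=K,T=T)
im,d,K,T=grab("top"); np.savez("top1.npz",im=im,d=d,K=K,T=T)
E
```

```text
{'clock': 12.375, 'eef_pos': [530.7, -100.642, 149.596], 'tcp_rot': [3.141, 0.0, 1.519], 'contact_force': [-0.768, -0.026, 0.031], 'opening': 0.402, 'grasp_force': 0.0, 'qpos': [-0.19, 0.304, 1.882, 0.0, 0.955, -0.139]}
```

View pics/w4.png

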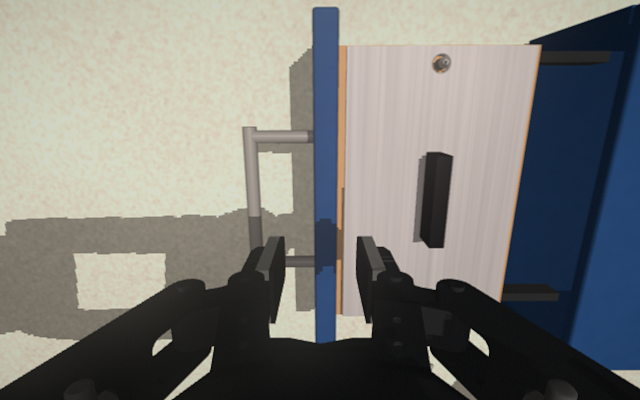

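The cover shows with its black rib at (437,200) and its upper pin hole at (441,63). The bar is at (250,190). I'll measure the rib and the hole.

```bash
python3 - <<'E'
from h import *
z=np.load("w4.npz"); im,d,K,T=[z[k] for k in("im","d","K","T")]
P=pts(d,K,T); 
m=(P[...,2]>73)&(P[...,2]<90); m[:,:400]=0;m[:,470:]=0;m[260:]=0;m[:140]=0
q=P[m]; print(m.sum(),q.mean(0),q[:,2].max()); r_=cv2.minAreaRect(q[:,:2].astype(np.float32)); print(r_,cv2.boxPoints(r_).round(1).tolist())
print("plate z",np.median(P[100:140,380:500,2]),"hole",onz(441,63,58,K,T).round(1))
# bar
for row in(150,170,190):
    c=[u for u in range(235,275) if 60<P[row,u,2]<92]; print(P[row,c].mean(0).round(1),onz((c[0]+c[-1])/2,row,74,K,T).round(1))
z=np.load("top1.npz"); im,d,K,T=[z[k] for k in("im","d","K","T")]
P=pts(d,K,T); m=(P[...,2]>68)&(P[...,2]<88)&(P[...,0]>590)&(P[...,0]<650)&(abs(P[...,1]+104)<60)
print("top rib",m.sum(),P[m].mean(0) if m.sum() else 0)
h=(P[...,2]>6)&(P[...,2]<25)&(P[...,0]>380)&(P[...,0]<640)&(P[...,1]>350)&(P[...,1]<480)
n,l,s,ce=cv2.connectedComponentsWithStats(h.astype(np.uint8)); print([ (s[k,4],P[l==k].mean(0).round(0)) for k in range(1,n) if s[k,4]>15])
E
```

```text
1769 [ 615.2156082  -100.61244121   78.56445837] 81.22361645550976
((616.0875854492188, -102.37825775146484), (69.90626525878906, 12.699020385742188), 87.17424774169922) [[608.0, -137.0], [620.7000122070312, -137.60000610351562], [624.2000122070312, -67.80000305175781], [611.5, -67.19999694824219]]
plate z 55.10931638405995 hole [619.2  -5.2  58. ]
[482.6 -57.4  77.2] [481.9 -57.7  74. ]
[481.8 -71.5  77.1] [481.1 -72.   74. ]
[480.9 -86.1  76.8] [480.2 -86.8  74. ]
top rib 0 0
[(np.int32(130), array([560., 421.,  13.])), (np.int32(137), array([451., 426.,  13.]))]
```

>>> {"api": "step_arm", "payload": {
  "moves": [
    {"tx": 0.1, "ty": 0.86, "tz": 0, "ax": 0, "ay": 0, "az": 0},
    {"tx": 0, "ty": 0.86, "tz": 0, "ax": 0, "ay": 0, "az": 0},
    {"tx": 0, "ty": 0.85, "tz": 0.2, "ax": 0, "ay": 0, "az": 0},
    {"tx": 0, "ty": 0.85, "tz": 0.5, "ax": 0, "ay": 0, "az": 0},
    {"tx": 0, "ty": 0, "tz": 1, "ax": 0, "ay": 0, "az": 0}
  ]
}}

```text
clock: 13.1
eef_pos: [616.0, -102.7, 107.1]
tcp_rot: [3.14, 0.0, 1.519]
contact_force: [-0.0, -0.4, -0.2]
opening: 0.401
grasp_force: 0.0
```

>>> {"api": "step_arm", "payload": {
  "moves": [
    {"tx": 0, "ty": 0, "tz": 1, "ax": 0, "ay": 0, "az": 0},
    {"tx": 0, "ty": 0, "tz": 0.8, "ax": 0, "ay": 0, "az": 0},
    {"tx": 0, "ty": 0, "tz": 0.5, "ax": 0, "ay": 0, "az": 0},
    {"tx": 0, "ty": 0, "tz": 0, "ax": 0, "ay": 0, "az": 0},
    {"tx": 0, "ty": 0, "tz": 0, "ax": 0, "ay": 0, "az": 0}
  ]
}}

```text
clock: 13.72
eef_pos: [615.7, -102.7, 50.3]
tcp_rot: [3.141, 0.0, 1.519]
contact_force: [0.9, -0.3, -0.3]
opening: 0.403
grasp_force: 0.0
```

>>> {"api": "step_arm", "payload": {
  "moves": [
    {"tx": 0, "ty": 0, "tz": 0, "ax": 0, "ay": 0, "az": 0},
    {"tx": 0, "ty": 0, "tz": 0, "ax": 0, "ay": 0, "az": 0},
    {"tx": 0, "ty": 0, "tz": 0, "ax": 0, "ay": 0, "az": 0},
    {"tx": 0, "ty": 0, "tz": 0, "ax": 0, "ay": 0, "az": 0}
  ],
  "gripper": 0,
  "newtons": 60
}}

```text
clock: 14.22
eef_pos: [616.6, -102.7, 50.8]
tcp_rot: [3.139, 0.0, 1.519]
contact_force: [1.9, -0.6, 6.7]
opening: 0.124
grasp_force: 60.1
```

>>> {"api": "step_arm", "payload": {
  "moves": [
    {"tx": 0, "ty": 0, "tz": -0.3, "ax": 0, "ay": 0, "az": 0},
    {"tx": 0, "ty": 0, "tz": -0.4, "ax": 0, "ay": 0, "az": 0},
    {"tx": 0, "ty": 0, "tz": -0.8, "ax": 0, "ay": 0, "az": 0},
    {"tx": 0, "ty": 0, "tz": -0.9, "ax": 0, "ay": 0, "az": 0},
    {"tx": 0, "ty": 0, "tz": -0.8, "ax": 0, "ay": 0, "az": 0}
  ]
}}

```text
clock: 14.85
eef_pos: [615.0, -102.5, 131.3]
tcp_rot: [3.142, -0.0, 1.519]
contact_force: [-0.4, -0.2, -2.5]
opening: 0.126
grasp_force: 59.4
```

>>> {"api": "step_arm", "payload": {
  "moves": [
    {"tx": -0.6, "ty": -0.3, "tz": 0, "ax": 0, "ay": 0, "az": 0},
    {"tx": -0.99, "ty": -0.465, "tz": 0, "ax": 0, "ay": 0, "az": 0},
    {"tx": -0.99, "ty": -0.465, "tz": 0, "ax": 0, "ay": 0, "az": 0},
    {"tx": -0.99, "ty": -0.465, "tz": 0, "ax": 0, "ay": 0, "az": 0},
    {"tx": -0.99, "ty": -0.465, "tz": 0, "ax": 0, "ay": 0, "az": 0}
  ]
}}

```text
clock: 15.48
eef_pos: [553.5, -214.9, 128.7]
tcp_rot: [-3.14, -0.0, 1.519]
contact_force: [-0.0, 0.1, -2.4]
opening: 0.125
grasp_force: 59.5
```

>>> {"api": "step_arm", "payload": {
  "moves": [
    {"tx": -0.99, "ty": -0.465, "tz": 0, "ax": 0, "ay": 0, "az": 0},
    {"tx": -0.99, "ty": -0.465, "tz": 0, "ax": 0, "ay": 0, "az": 0},
    {"tx": -0.99, "ty": -0.465, "tz": 0, "ax": 0, "ay": 0, "az": 0},
    {"tx": -0.99, "ty": -0.465, "tz": 0, "ax": 0, "ay": 0, "az": 0},
    {"tx": -0.99, "ty": -0.465, "tz": 0, "ax": 0, "ay": 0, "az": 0}
  ]
}}

```text
clock: 16.1
eef_pos: [488.9, -335.2, 128.7]
tcp_rot: [-3.14, -0.001, 1.519]
contact_force: [0.7, 0.1, -3.7]
opening: 0.124
grasp_force: 59.5
```

>>> {"api": "step_arm", "payload": {
  "moves": [
    {"tx": -0.99, "ty": -0.465, "tz": 0, "ax": 0, "ay": 0, "az": 0},
    {"tx": -0.4, "ty": -0.16, "tz": 0, "ax": 0, "ay": 0, "az": 0},
    {"tx": 0, "ty": 0, "tz": 0, "ax": 0, "ay": 0, "az": 0}
  ]
}}

```text
clock: 16.48
eef_pos: [472.6, -368.4, 129.1]
tcp_rot: [-3.141, -0.001, 1.517]
contact_force: [0.4, -0.5, -2.8]
opening: 0.125
grasp_force: 59.5
```

```bash
python3 - <<'E'
from h import *
s=st(); plan([475,-368,0],1.519)
im,d,K,T=grab("top"); save(im,"top2.png"); np.savez("top2.npz",im=im,d=d,K=K,T=T)
P=pts(d,K,T)
h=(P[...,2]>6)&(P[...,2]<25)&(P[...,0]>380)&(P[...,0]<640)&(P[...,1]>350)&(P[...,1]<480)
n,l,s,ce=cv2.connectedComponentsWithStats(h.astype(np.uint8)); print([ (s[k,4],P[l==k].mean(0).round(0)) for k in range(1,n) if s[k,4]>15])
E
```

```text
{'clock': 16.475, 'eef_pos': [472.64, -368.39, 129.093], 'tcp_rot': [-3.141, -0.001, 1.517], 'contact_force': [0.38, -0.451, -2.769], 'opening': 0.125, 'grasp_force': 59.476, 'qpos': [-0.665, 0.414, 1.768, 0.0, 0.96, -0.611]}
turn [-0.    -0.    -0.001] shift after turn [0.02 0.09 5.16]
[(np.int32(124), array([560., 422.,  14.])), (np.int32(138), array([451., 426.,  13.]))]
```

View pics/top2.png

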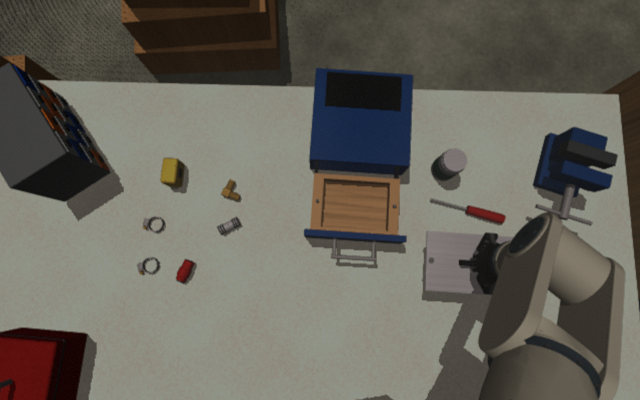

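The cover is held over the clear area and the recess is open and empty. The clamps haven't moved. I'll lower the cover and release it.

>>> {"api": "step_arm", "payload": {
  "moves": [
    {"tx": 0, "ty": 0.08, "tz": 0.9, "ax": 0, "ay": 0, "az": 0},
    {"tx": 0, "ty": 0, "tz": 1, "ax": 0, "ay": 0, "az": 0},
    {"tx": 0, "ty": 0, "tz": 1, "ax": 0, "ay": 0, "az": 0},
    {"tx": 0, "ty": 0, "tz": 1, "ax": 0, "ay": 0, "az": 0},
    {"tx": 0, "ty": 0, "tz": 0.7, "ax": 0, "ay": 0, "az": 0}
  ]
}}

```text
clock: 17.15
eef_pos: [475.6, -367.0, 13.4]
tcp_rot: [-3.141, -0.001, 1.52]
contact_force: [0.1, 0.3, -2.2]
opening: 0.124
grasp_force: 59.5
```

>>> {"api": "step_arm", "payload": {
  "moves": [
    {"tx": 0, "ty": 0, "tz": 0.3, "ax": 0, "ay": 0, "az": 0},
    {"tx": 0, "ty": 0, "tz": 0.16, "ax": 0, "ay": 0, "az": 0},
    {"tx": 0, "ty": 0, "tz": 0, "ax": 0, "ay": 0, "az": 0}
  ]
}}

```text
clock: 17.52
eef_pos: [475.9, -368.4, 3.5]
tcp_rot: [3.141, 0.0, 1.519]
contact_force: [0.1, 0.1, -2.5]
opening: 0.124
grasp_force: 59.4
```

>>> {"api": "step_arm", "payload": {
  "moves": [
    {"tx": 0, "ty": 0, "tz": 0.1, "ax": 0, "ay": 0, "az": 0},
    {"tx": 0, "ty": 0, "tz": 0.06, "ax": 0, "ay": 0, "az": 0},
    {"tx": 0, "ty": 0, "tz": 0.04, "ax": 0, "ay": 0, "az": 0},
    {"tx": 0, "ty": 0, "tz": 0, "ax": 0, "ay": 0, "az": 0}
  ]
}}

```text
clock: 18.02
eef_pos: [475.6, -368.3, -1.3]
tcp_rot: [3.141, 0.0, 1.519]
contact_force: [-1.5, 1.6, 4.5]
opening: 0.129
grasp_force: 60.4
```

Contact came at the predicted height. I'll release, raise and go across to look over the clamps.

>>> {"api": "step_arm", "payload": {
  "moves": [
    {"tx": 0, "ty": 0, "tz": 0, "ax": 0, "ay": 0, "az": 0},
    {"tx": 0, "ty": 0, "tz": 0, "ax": 0, "ay": 0, "az": 0},
    {"tx": 0, "ty": 0, "tz": 0, "ax": 0, "ay": 0, "az": 0},
    {"tx": 0, "ty": 0, "tz": -0.8, "ax": 0, "ay": 0, "az": 0},
    {"tx": 0, "ty": 0, "tz": -1, "ax": 0, "ay": 0, "az": 0}
  ],
  "gripper": 0.4
}}

```text
clock: 18.65
eef_pos: [475.4, -368.1, 44.2]
tcp_rot: [-3.141, -0.0, 1.519]
contact_force: [-0.8, -1.1, -0.0]
opening: 0.401
grasp_force: 0.0
```

>>> {"api": "step_arm", "payload": {
  "moves": [
    {"tx": 0, "ty": 0, "tz": -1, "ax": 0, "ay": 0, "az": 0},
    {"tx": 0.5, "ty": 0, "tz": -1, "ax": 0, "ay": 0, "az": 0},
    {"tx": 1, "ty": 0, "tz": -1, "ax": 0, "ay": 0, "az": 0},
    {"tx": 1, "ty": 0, "tz": -1, "ax": 0, "ay": 0, "az": 0},
    {"tx": 1, "ty": 0, "tz": -1, "ax": 0, "ay": 0, "az": 0}
  ]
}}

```text
clock: 19.27
eef_pos: [480.2, -280.1, 170.3]
tcp_rot: [3.14, 0.001, 1.519]
contact_force: [0.5, -0.8, 1.2]
opening: 0.399
grasp_force: 0.0
```

>>> {"api": "step_arm", "payload": {
  "moves": [
    {"tx": 1, "ty": 0, "tz": 0, "ax": 0, "ay": 0, "az": 0},
    {"tx": 1, "ty": 0, "tz": 0, "ax": 0, "ay": 0, "az": 0},
    {"tx": 1, "ty": 0, "tz": 0, "ax": 0, "ay": 0, "az": 0},
    {"tx": 1, "ty": 0, "tz": 0, "ax": 0, "ay": 0, "az": 0},
    {"tx": 1, "ty": 0, "tz": 0, "ax": 0, "ay": 0, "az": 0}
  ]
}}

```text
clock: 19.9
eef_pos: [486.7, -155.2, 169.5]
tcp_rot: [3.14, 0.0, 1.519]
contact_force: [-0.8, -0.1, 0.6]
opening: 0.399
grasp_force: 0.0
```

>>> {"api": "step_arm", "payload": {
  "moves": [
    {"tx": 1, "ty": 0, "tz": 0, "ax": 0, "ay": 0, "az": 0},
    {"tx": 1, "ty": 0, "tz": 0, "ax": 0, "ay": 0, "az": 0},
    {"tx": 1, "ty": 0, "tz": 0, "ax": 0, "ay": 0, "az": 0},
    {"tx": 1, "ty": 0, "tz": 0, "ax": 0, "ay": 0, "az": 0},
    {"tx": 1, "ty": 0, "tz": 0, "ax": 0, "ay": 0, "az": 0}
  ]
}}

```text
clock: 20.52
eef_pos: [493.2, -30.3, 169.5]
tcp_rot: [3.14, 0.0, 1.519]
contact_force: [0.2, -1.1, 0.8]
opening: 0.402
grasp_force: 0.0
```

>>> {"api": "step_arm", "payload": {
  "moves": [
    {"tx": 1, "ty": 0, "tz": 0, "ax": 0, "ay": 0, "az": 0},
    {"tx": 1, "ty": 0, "tz": 0, "ax": 0, "ay": 0, "az": 0},
    {"tx": 1, "ty": 0, "tz": 0, "ax": 0, "ay": 0, "az": 0},
    {"tx": 1, "ty": 0, "tz": 0, "ax": 0, "ay": 0, "az": 0},
    {"tx": 1, "ty": 0, "tz": 0, "ax": 0, "ay": 0, "az": 0}
  ]
}}

```text
clock: 21.15
eef_pos: [499.7, 94.6, 169.5]
tcp_rot: [3.14, -0.0, 1.519]
contact_force: [-0.0, 0.3, 0.6]
opening: 0.4
grasp_force: 0.0
```

>>> {"api": "step_arm", "payload": {
  "moves": [
    {"tx": 1, "ty": 0, "tz": 0, "ax": 0, "ay": 0, "az": 0},
    {"tx": 1, "ty": 0, "tz": 0, "ax": 0, "ay": 0, "az": 0},
    {"tx": 1, "ty": 0, "tz": 0, "ax": 0, "ay": 0, "az": 0},
    {"tx": 1, "ty": 0, "tz": 0, "ax": 0, "ay": 0, "az": 0},
    {"tx": 1, "ty": 0, "tz": 0, "ax": 0, "ay": 0, "az": 0}
  ],
  "gripper": 0.75
}}

```text
clock: 21.78
eef_pos: [506.1, 219.4, 169.5]
tcp_rot: [3.14, -0.001, 1.519]
contact_force: [-0.8, 0.0, -0.2]
opening: 0.753
grasp_force: 0.0
```

>>> {"api": "step_arm", "payload": {
  "moves": [
    {"tx": 1, "ty": 0, "tz": 0, "ax": 0, "ay": 0, "az": 0},
    {"tx": 1, "ty": 0, "tz": 0, "ax": 0, "ay": 0, "az": 0},
    {"tx": 1, "ty": 0, "tz": 0, "ax": 0, "ay": 0, "az": 0},
    {"tx": 0, "ty": 0, "tz": 0, "ax": 0, "ay": 0, "az": 0}
  ]
}}

```text
clock: 22.28
eef_pos: [510.1, 295.0, 168.8]
tcp_rot: [3.141, -0.001, 1.521]
contact_force: [0.8, 0.6, -0.6]
opening: 0.748
grasp_force: 0.0
```

```bash
python3 - <<'E'
from h import *
s=st()
im,d,K,T=grab("wrist"); save(im,"w5.png"); np.savez("w5.npz",im=im,d=d,K=K,T=T)
E
```

```text
{'clock': 22.275, 'eef_pos': [510.082, 295.042, 168.792], 'tcp_rot': [3.141, -0.001, 1.521], 'contact_force': [0.802, 0.617, -0.647], 'opening': 0.748, 'grasp_force': 0.0, 'qpos': [0.522, 0.352, 1.761, 0.0, 1.027, 0.572]}
```

View pics/w5.png

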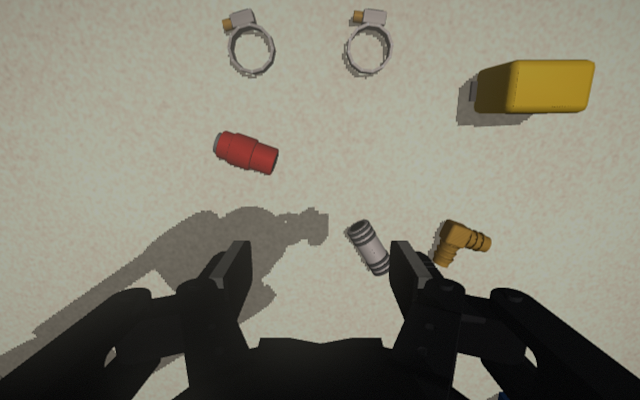

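Two clamps are visible, with rings at (251,49) and (368,48). Their housings point up-image (+y), with the brass heads on the left.

```bash
cat > clamp.py <<'E'
from h import *
def clamps(f,roi):
    z=np.load(f); im,d,K,T=[z[k] for k in("im","d","K","T")]
    P=pts(d,K,T); m=((P[...,2]>5)&(P[...,2]<26)).astype(np.uint8)
    q=np.zeros_like(m); q[roi[1]:roi[3],roi[0]:roi[2]]=1; m&=q
    cs,hi=cv2.findContours(m,cv2.RETR_CCOMP,cv2.CHAIN_APPROX_NONE); out=[]
    for i,c in enumerate(cs):
        if hi[0][i][3]<0 or cv2.contourArea(c)<120: continue
        W=np.array([onz(u,v,11,K,T)[:2] for u,v in c[:,0]]).astype(np.float32)
        e=cv2.fitEllipse(W); par=hi[0][i][3]
        mm=np.zeros_like(m); cv2.drawContours(mm,cs,par,1,-1); mm&=m
        Q=P[mm>0]; ctr=np.array(e[0]); far=Q[np.linalg.norm(Q[:,:2]-ctr,axis=1)>23.5]
        ang=np.degrees(np.arctan2(*(far[:,:2].mean(0)-ctr)[::-1]))
        print("ring",ctr.round(1),"axes",np.round(e[1],1),"top z",np.percentile(Q[np.linalg.norm(Q[:,:2]-ctr,axis=1)<21][:,2],90).round(1),"housing deg",ang.round(1),"reach",np.linalg.norm(far[:,:2]-ctr,axis=1).max().round(1))
        out.append(ctr)
    return out
E
python3 - <<'E'
from clamp import *
clamps("w5.npz",(190,0,430,110)); clamps("top0.npz",(120,205,175,285))
E
```

```text
ring [558.  414.8] axes [34.2 35.4] top z 13.9 housing deg 89.7 reach 34.4
ring [453.  419.9] axes [33.8 35.2] top z 13.9 housing deg 111.3 reach 34.1
ring [454.7 418.4] axes [33.6 37. ] top z 16.5 housing deg 115.5 reach 33.0
ring [560.1 413.2] axes [33.9 36. ] top z 16.6 housing deg 88.7 reach 34.2
```

```bash
python3 - <<'E'
from h import *
for f,tz,roi in(("w3.npz",81,(300,225,345,260)),("w4.npz",149.6,(262,230,290,262)),("w2.npz",220.2,(262,230,290,262)),("w5.npz",168.8,(225,235,252,265)),("w5.npz",168.8,(388,235,412,265))):
    z=np.load(f); d,K,T=[z[k] for k in("d","K","T")]; P=pts(d,K,T)[roi[1]:roi[3],roi[0]:roi[2]].reshape(-1,3)
    dd=d[roi[1]:roi[3],roi[0]:roi[2]].ravel(); q=P[(dd>60)&(dd<165)]
    print(f,len(q),"tip rel TCP",np.percentile(q[:,2]-tz,[0,3,10]).round(1))
from h import plan
plan([558.5,414.5,60],1.484); plan([454,419.5,60],1.85)
E
```

```text
w3.npz 1002 tip rel TCP [-3.2 -1.9 16.6]
w4.npz 550 tip rel TCP [10.7 13.2 16.5]
w2.npz 550 tip rel TCP [10.1 13.4 16.8]
w5.npz 603 tip rel TCP [15.8 17.8 20.3]
w5.npz 529 tip rel TCP [15.2 17.6 20.1]
turn [0.    0.    0.023] shift after turn [4.97 1.52 4.34]
turn [ 0.    0.   -0.21] shift after turn [ 5.44 -0.76  4.34]
```

>>> {"api": "step_arm", "payload": {
  "moves": [
    {"tx": 0, "ty": 0, "tz": 0, "ax": 0, "ay": 0, "az": 0.023},
    {"tx": 1, "ty": 0.3, "tz": 0.5, "ax": 0, "ay": 0, "az": 0},
    {"tx": 1, "ty": 0.3, "tz": 0.8, "ax": 0, "ay": 0, "az": 0},
    {"tx": 1, "ty": 0.3, "tz": 0.8, "ax": 0, "ay": 0, "az": 0},
    {"tx": 1, "ty": 0.3, "tz": 0.8, "ax": 0, "ay": 0, "az": 0}
  ]
}}

```text
clock: 22.95
eef_pos: [549.1, 390.1, 95.0]
tcp_rot: [-3.141, 0.0, 1.48]
contact_force: [1.1, -0.2, -0.2]
opening: 0.75
grasp_force: 0.0
```

>>> {"api": "step_arm", "payload": {
  "moves": [
    {"tx": 0.95, "ty": 0.3, "tz": 0.8, "ax": 0, "ay": 0, "az": 0},
    {"tx": 0, "ty": 0, "tz": 0.6, "ax": 0, "ay": 0, "az": 0},
    {"tx": 0, "ty": 0, "tz": 0, "ax": 0, "ay": 0, "az": 0}
  ]
}}

```text
clock: 23.32
eef_pos: [557.0, 411.5, 59.1]
tcp_rot: [-3.139, 0.003, 1.482]
contact_force: [-0.1, -1.0, 0.2]
opening: 0.751
grasp_force: 0.0
```

```bash
python3 - <<'E'
from h import *
s=st(); plan([558.5,414.5,-9],1.484)
im,d,K,T=grab("wrist"); save(im,"w6.png"); np.savez("w6.npz",im=im,d=d,K=K,T=T)
P=pts(d,K,T); m=((P[...,2]>5)&(P[...,2]<26))&(d>180); q=P[m]; q=q[(abs(q[:,0]-558)<45)&(abs(q[:,1]-420)<50)]; print(len(q),q.min(0).round(1),q.max(0).round(1))
E
```

```text
{'clock': 23.325, 'eef_pos': [556.978, 411.531, 59.083], 'tcp_rot': [-3.139, 0.003, 1.482], 'contact_force': [-0.085, -1.039, 0.191], 'opening': 0.751, 'grasp_force': 0.0, 'qpos': [0.634, 0.625, 1.586, -0.0, 0.934, 0.724]}
turn [-0.002  0.002 -0.001] shift after turn [0.12 0.05 2.72]
1834 [538.2 395.    5. ] [578.4 447.4  15.4]
```

View pics/w6.png

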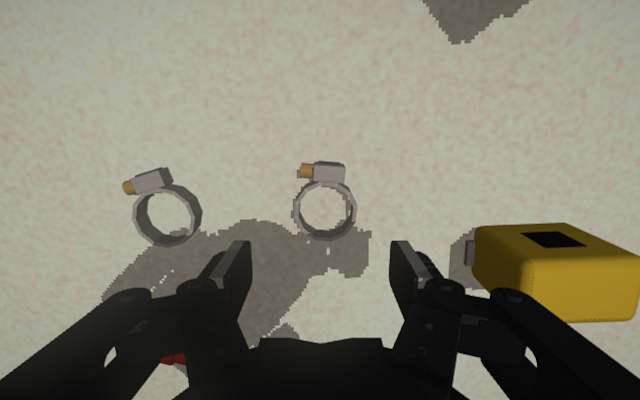

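The ring is centred at (325,209) in the image, and the extents confirm (558.3, 415). I'll descend and grip.

>>> {"api": "step_arm", "payload": {
  "moves": [
    {"tx": 0.12, "ty": 0.04, "tz": 0.8, "ax": 0, "ay": 0, "az": 0},
    {"tx": 0, "ty": 0, "tz": 0.9, "ax": 0, "ay": 0, "az": 0},
    {"tx": 0, "ty": 0, "tz": 0.7, "ax": 0, "ay": 0, "az": 0},
    {"tx": 0, "ty": 0, "tz": 0.3, "ax": 0, "ay": 0, "az": 0},
    {"tx": 0, "ty": 0, "tz": 0, "ax": 0, "ay": 0, "az": 0}
  ]
}}

```text
clock: 24.0
eef_pos: [559.0, 416.0, -7.8]
tcp_rot: [-3.141, 0.001, 1.483]
contact_force: [-0.6, 0.5, 0.3]
opening: 0.753
grasp_force: 0.0
```

>>> {"api": "step_arm", "payload": {
  "moves": [
    {"tx": 0, "ty": 0, "tz": 0, "ax": 0, "ay": 0, "az": 0},
    {"tx": 0, "ty": 0, "tz": 0, "ax": 0, "ay": 0, "az": 0},
    {"tx": 0, "ty": 0, "tz": 0, "ax": 0, "ay": 0, "az": 0},
    {"tx": 0, "ty": 0, "tz": 0, "ax": 0, "ay": 0, "az": 0}
  ],
  "gripper": 0.2,
  "newtons": 40
}}

```text
clock: 24.5
eef_pos: [559.9, 416.7, -5.8]
tcp_rot: [3.14, -0.001, 1.483]
contact_force: [-1.1, -0.3, 7.2]
opening: 0.454
grasp_force: 40.6
```

>>> {"api": "step_arm", "payload": {
  "moves": [
    {"tx": 0, "ty": 0, "tz": -0.5, "ax": 0, "ay": 0, "az": 0},
    {"tx": 0, "ty": 0, "tz": -0.5, "ax": 0, "ay": 0, "az": 0},
    {"tx": 0, "ty": 0, "tz": -1, "ax": 0, "ay": 0, "az": 0},
    {"tx": 0, "ty": 0, "tz": -1, "ax": 0, "ay": 0, "az": 0},
    {"tx": 0, "ty": 0, "tz": -1, "ax": 0, "ay": 0, "az": 0}
  ]
}}

```text
clock: 25.12
eef_pos: [559.5, 416.4, 94.8]
tcp_rot: [3.141, -0.001, 1.483]
contact_force: [-0.3, 0.2, -1.3]
opening: 0.454
grasp_force: 40.3
```

Gripped and lifted. Carry it to the recess.

>>> {"api": "step_arm", "payload": {
  "moves": [
    {"tx": 0, "ty": 0, "tz": -0.7, "ax": 0, "ay": 0, "az": -0.023},
    {"tx": -0.5, "ty": 0.1, "tz": -0.7, "ax": 0, "ay": 0, "az": 0},
    {"tx": -1, "ty": 0.17, "tz": 0, "ax": 0, "ay": 0, "az": 0},
    {"tx": -1, "ty": 0.17, "tz": 0, "ax": 0, "ay": 0, "az": 0},
    {"tx": -1, "ty": 0.17, "tz": 0, "ax": 0, "ay": 0, "az": 0}
  ]
}}

```text
clock: 25.75
eef_pos: [569.7, 325.3, 127.1]
tcp_rot: [-3.14, 0.001, 1.518]
contact_force: [0.3, -0.6, -0.4]
opening: 0.45
grasp_force: 40.3
```

>>> {"api": "step_arm", "payload": {
  "moves": [
    {"tx": -1, "ty": 0.17, "tz": 0, "ax": 0, "ay": 0, "az": 0},
    {"tx": -1, "ty": 0.17, "tz": 0, "ax": 0, "ay": 0, "az": 0},
    {"tx": -1, "ty": 0.17, "tz": 0, "ax": 0, "ay": 0, "az": 0},
    {"tx": -1, "ty": 0.17, "tz": 0, "ax": 0, "ay": 0, "az": 0},
    {"tx": -1, "ty": 0.17, "tz": 0, "ax": 0, "ay": 0, "az": 0}
  ]
}}

```text
clock: 26.38
eef_pos: [584.9, 200.4, 128.0]
tcp_rot: [3.142, 0.0, 1.519]
contact_force: [-0.4, -0.9, -0.9]
opening: 0.451
grasp_force: 40.3
```

>>> {"api": "step_arm", "payload": {
  "moves": [
    {"tx": -1, "ty": 0.17, "tz": 0, "ax": 0, "ay": 0, "az": 0},
    {"tx": -1, "ty": 0.17, "tz": 0, "ax": 0, "ay": 0, "az": 0},
    {"tx": -1, "ty": 0.17, "tz": 0, "ax": 0, "ay": 0, "az": 0},
    {"tx": -1, "ty": 0.17, "tz": 0, "ax": 0, "ay": 0, "az": 0},
    {"tx": -1, "ty": 0.17, "tz": 0, "ax": 0, "ay": 0, "az": 0}
  ]
}}

```text
clock: 27.0
eef_pos: [599.4, 74.5, 128.0]
tcp_rot: [-3.142, -0.0, 1.519]
contact_force: [-0.1, 0.2, -0.6]
opening: 0.448
grasp_force: 40.3
```

>>> {"api": "step_arm", "payload": {
  "moves": [
    {"tx": -1, "ty": 0.17, "tz": 0, "ax": 0, "ay": 0, "az": 0},
    {"tx": -1, "ty": 0.17, "tz": 0, "ax": 0, "ay": 0, "az": 0},
    {"tx": -1, "ty": 0.17, "tz": 0, "ax": 0, "ay": 0, "az": 0},
    {"tx": -1, "ty": 0.17, "tz": 0, "ax": 0, "ay": 0, "az": 0},
    {"tx": -1, "ty": 0.17, "tz": 0, "ax": 0, "ay": 0, "az": 0}
  ]
}}

```text
clock: 27.62
eef_pos: [614.0, -51.4, 128.0]
tcp_rot: [3.142, -0.0, 1.519]
contact_force: [0.6, 1.0, -0.2]
opening: 0.451
grasp_force: 40.3
```

```bash
python3 - <<'E'
from h import *
s=st(); plan([616,-64.3,16],1.519)
im,d,K,T=grab("wrist"); np.savez("w7.npz",im=im,d=d,K=K,T=T)
im,d,K,T=grab("top"); np.savez("top3.npz",im=im,d=d,K=K,T=T)
im=cv2.resize(im[150:280,290:420],(520,520),interpolation=2); w=cv2.resize(np.load("w7.npz")["im"],(280,175)); im[345:,240:]=w; save(im,"c7.png")
E
```

```text
{'clock': 27.625, 'eef_pos': [614.007, -51.391, 128.027], 'tcp_rot': [3.142, -0.0, 1.519], 'contact_force': [0.597, 0.992, -0.228], 'opening': 0.451, 'grasp_force': 40.345, 'qpos': [-0.086, 0.438, 1.732, 0.0, 0.972, -0.034]}
turn [ 0. -0. -0.] shift after turn [-0.51  0.11  4.48]
```

View pics/c7.png

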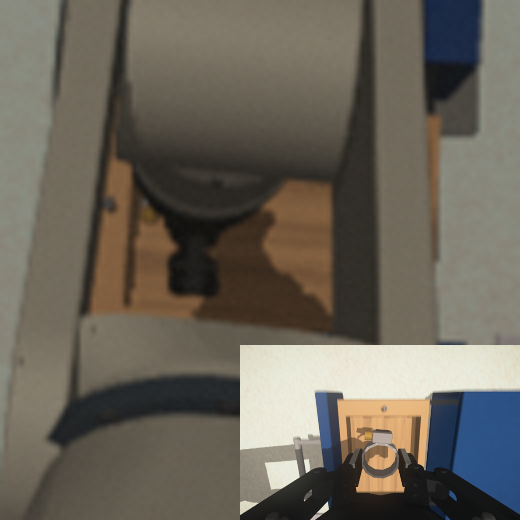

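The clamp is held square over the recess. I'll shift slightly, lower it and release.

>>> {"api": "step_arm", "payload": {
  "moves": [
    {"tx": -0.45, "ty": 0.07, "tz": 0.5, "ax": 0, "ay": 0, "az": 0},
    {"tx": 0, "ty": 0, "tz": 1, "ax": 0, "ay": 0, "az": 0},
    {"tx": 0, "ty": 0, "tz": 1, "ax": 0, "ay": 0, "az": 0},
    {"tx": 0, "ty": 0, "tz": 1, "ax": 0, "ay": 0, "az": 0},
    {"tx": 0, "ty": 0, "tz": 0.8, "ax": 0, "ay": 0, "az": 0}
  ]
}}

```text
clock: 28.35
eef_pos: [614.6, -60.8, 18.7]
tcp_rot: [-3.14, -0.0, 1.52]
contact_force: [0.4, -0.4, -0.8]
opening: 0.453
grasp_force: 40.4
```

>>> {"api": "step_arm", "payload": {
  "moves": [
    {"tx": 0, "ty": 0, "tz": 0.16, "ax": 0, "ay": 0, "az": 0},
    {"tx": 0, "ty": 0, "tz": 0.06, "ax": 0, "ay": 0, "az": 0},
    {"tx": 0, "ty": 0, "tz": 0, "ax": 0, "ay": 0, "az": 0}
  ]
}}

```text
clock: 28.72
eef_pos: [616.1, -61.0, 15.8]
tcp_rot: [3.14, 0.0, 1.519]
contact_force: [-0.1, 0.3, -0.1]
opening: 0.45
grasp_force: 40.3
```

>>> {"api": "step_arm", "payload": {
  "moves": [
    {"tx": 0, "ty": 0, "tz": 0, "ax": 0, "ay": 0, "az": 0},
    {"tx": 0, "ty": 0, "tz": 0, "ax": 0, "ay": 0, "az": 0},
    {"tx": 0, "ty": 0, "tz": -0.6, "ax": 0, "ay": 0, "az": 0},
    {"tx": 0, "ty": 0, "tz": -1, "ax": 0, "ay": 0, "az": 0},
    {"tx": 0, "ty": 0, "tz": -1, "ax": 0, "ay": 0, "az": 0}
  ],
  "gripper": 0.65
}}

```text
clock: 29.35
eef_pos: [615.6, -61.0, 81.8]
tcp_rot: [3.141, 0.0, 1.519]
contact_force: [0.7, 0.8, -0.0]
opening: 0.652
grasp_force: 0.0
```

>>> {"api": "step_arm", "payload": {
  "moves": [
    {"tx": 0, "ty": 0, "tz": -1, "ax": 0, "ay": 0, "az": 0},
    {"tx": 0, "ty": 0, "tz": -1, "ax": 0, "ay": 0, "az": 0},
    {"tx": 0.99, "ty": -0.39, "tz": 0, "ax": 0, "ay": 0, "az": 0},
    {"tx": 0.99, "ty": -0.39, "tz": 0, "ax": 0, "ay": 0, "az": 0},
    {"tx": 0.99, "ty": -0.39, "tz": 0, "ax": 0, "ay": 0, "az": 0}
  ]
}}

```text
clock: 29.98
eef_pos: [590.1, 15.3, 131.4]
tcp_rot: [3.14, -0.0, 1.519]
contact_force: [0.2, -0.6, -0.6]
opening: 0.649
grasp_force: 0.0
```

>>> {"api": "step_arm", "payload": {
  "moves": [
    {"tx": 0.99, "ty": -0.39, "tz": 0, "ax": 0, "ay": 0, "az": 0},
    {"tx": 0.99, "ty": -0.39, "tz": 0, "ax": 0, "ay": 0, "az": 0},
    {"tx": 0.99, "ty": -0.39, "tz": 0, "ax": 0, "ay": 0, "az": 0},
    {"tx": 0.99, "ty": -0.39, "tz": 0, "ax": 0, "ay": 0, "az": 0},
    {"tx": 0.99, "ty": -0.39, "tz": 0, "ax": 0, "ay": 0, "az": 0}
  ]
}}

```text
clock: 30.6
eef_pos: [547.8, 141.7, 131.3]
tcp_rot: [3.14, -0.0, 1.519]
contact_force: [0.3, 0.8, -0.7]
opening: 0.652
grasp_force: 0.0
```

>>> {"api": "step_arm", "payload": {
  "moves": [
    {"tx": 0.99, "ty": -0.39, "tz": 0, "ax": 0, "ay": 0, "az": 0},
    {"tx": 0.99, "ty": -0.39, "tz": 0, "ax": 0, "ay": 0, "az": 0},
    {"tx": 0.99, "ty": -0.39, "tz": 0, "ax": 0, "ay": 0, "az": 0},
    {"tx": 0.99, "ty": -0.39, "tz": 0, "ax": 0, "ay": 0, "az": 0},
    {"tx": 0.99, "ty": -0.39, "tz": 0, "ax": 0, "ay": 0, "az": 0}
  ],
  "gripper": 0.75
}}

```text
clock: 31.22
eef_pos: [505.5, 267.8, 131.3]
tcp_rot: [3.141, -0.001, 1.519]
contact_force: [0.7, -0.3, -0.2]
opening: 0.751
grasp_force: 0.0
```

>>> {"api": "step_arm", "payload": {
  "moves": [
    {"tx": 0.99, "ty": -0.39, "tz": 0, "ax": 0, "ay": 0, "az": 0},
    {"tx": 0.99, "ty": -0.39, "tz": 0, "ax": 0, "ay": 0, "az": 0},
    {"tx": 0, "ty": 0, "tz": 0, "ax": 0, "ay": 0, "az": -0.105},
    {"tx": 0, "ty": 0, "tz": 0, "ax": 0, "ay": 0, "az": -0.105},
    {"tx": 0, "ty": 0, "tz": 0, "ax": 0, "ay": 0, "az": 0}
  ]
}}

```text
clock: 31.85
eef_pos: [488.8, 317.6, 131.1]
tcp_rot: [3.141, -0.0, 1.848]
contact_force: [0.1, -0.4, 0.7]
opening: 0.747
grasp_force: 0.0
```

```bash
python3 - <<'E'
from clamp import *
s=st(); 
im,d,K,T=grab("wrist"); save(im,"w8.png"); np.savez("w8.npz",im=im,d=d,K=K,T=T)
im,d,K,T=grab("top"); save(im,"top4.png"); np.savez("top4.npz",im=im,d=d,K=K,T=T)
c=clamps("w8.npz",(100,0,560,260)); c and plan([*c[0],-9],1.85)
E
```

```text
{'clock': 31.85, 'eef_pos': [488.807, 317.555, 131.093], 'tcp_rot': [3.141, -0.0, 1.848], 'contact_force': [0.138, -0.406, 0.703], 'opening': 0.747, 'grasp_force': 0.0, 'qpos': [0.574, 0.388, 1.805, 0.0, 0.948, 0.296]}
ring [452.5 419.9] axes [34.6 35.3] top z 14.0 housing deg 111.4 reach 34.0
turn [ 0.    -0.    -0.003] shift after turn [ 4.34 -0.27  5.59]
```

View pics/w8.png

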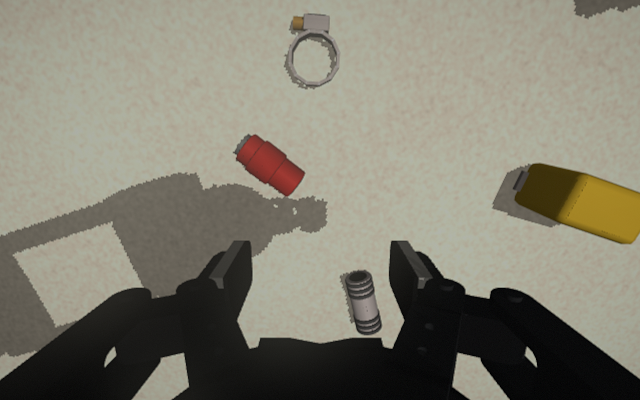

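The clamp is in place at (312,57), aligned with the tool. I'll approach and grip.

>>> {"api": "step_arm", "payload": {
  "moves": [
    {"tx": 0.87, "ty": -0.05, "tz": 0.2, "ax": 0, "ay": 0, "az": 0},
    {"tx": 0.87, "ty": -0.05, "tz": 0.4, "ax": 0, "ay": 0, "az": 0},
    {"tx": 0.87, "ty": -0.05, "tz": 0.5, "ax": 0, "ay": 0, "az": 0},
    {"tx": 0.87, "ty": -0.05, "tz": 0.5, "ax": 0, "ay": 0, "az": 0},
    {"tx": 0.87, "ty": -0.05, "tz": 0.8, "ax": 0, "ay": 0, "az": 0}
  ]
}}

```text
clock: 32.58
eef_pos: [452.1, 422.1, 69.1]
tcp_rot: [3.141, -0.0, 1.849]
contact_force: [0.4, 0.2, -0.3]
opening: 0.749
grasp_force: 0.0
```

>>> {"api": "step_arm", "payload": {
  "moves": [
    {"tx": 0, "ty": 0, "tz": 0.5, "ax": 0, "ay": 0, "az": 0},
    {"tx": 0, "ty": 0, "tz": 0, "ax": 0, "ay": 0, "az": 0},
    {"tx": 0, "ty": 0, "tz": 0, "ax": 0, "ay": 0, "az": 0}
  ]
}}

```text
clock: 32.95
eef_pos: [453.1, 419.9, 57.8]
tcp_rot: [3.141, 0.0, 1.848]
contact_force: [-0.5, 0.1, 0.2]
opening: 0.752
grasp_force: 0.0
```

```bash
python3 - <<'E'
from h import *
s=st(); plan([453,420,-8],1.85)
im,d,K,T=grab("wrist"); np.savez("w9.npz",im=im,d=d,K=K,T=T)
P=pts(d,K,T); m=((P[...,2]>5)&(P[...,2]<26))&(d>150); q=P[m]; q=q[(abs(q[:,0]-453)<45)&(abs(q[:,1]-425)<50)]; t=R.from_euler("xyz",[np.pi,0,1.85]).inv().apply(q-[*s["eef_pos"][:2],0]); print(len(q),t.min(0).round(1),t.max(0).round(1))
E
```

```text
{'clock': 32.95, 'eef_pos': [453.148, 419.892, 57.84], 'tcp_rot': [3.141, 0.0, 1.848], 'contact_force': [-0.484, 0.121, 0.157], 'opening': 0.752, 'grasp_force': 0.0, 'qpos': [0.745, 0.531, 1.768, -0.0, 0.843, 0.468]}
turn [ 0.     0.    -0.001] shift after turn [ 0.01 -0.    2.63]
1856 [-19.5 -20.6 -15.2] [32.6 19.3 -5. ]
```

Centred within 1 mm. I'll descend, grip and lift.

>>> {"api": "step_arm", "payload": {
  "moves": [
    {"tx": 0, "ty": 0, "tz": 0.8, "ax": 0, "ay": 0, "az": 0},
    {"tx": 0, "ty": 0, "tz": 0.9, "ax": 0, "ay": 0, "az": 0},
    {"tx": 0, "ty": 0, "tz": 0.63, "ax": 0, "ay": 0, "az": 0},
    {"tx": 0, "ty": 0, "tz": 0.3, "ax": 0, "ay": 0, "az": 0},
    {"tx": 0, "ty": 0, "tz": 0, "ax": 0, "ay": 0, "az": 0}
  ]
}}

```text
clock: 33.62
eef_pos: [452.6, 420.0, -8.7]
tcp_rot: [-3.141, 0.0, 1.849]
contact_force: [0.3, -0.8, 0.5]
opening: 0.748
grasp_force: 0.0
```

>>> {"api": "step_arm", "payload": {
  "moves": [
    {"tx": 0, "ty": 0, "tz": 0, "ax": 0, "ay": 0, "az": 0},
    {"tx": 0, "ty": 0, "tz": 0, "ax": 0, "ay": 0, "az": 0},
    {"tx": 0, "ty": 0, "tz": 0, "ax": 0, "ay": 0, "az": 0},
    {"tx": 0, "ty": 0, "tz": 0, "ax": 0, "ay": 0, "az": 0}
  ],
  "gripper": 0.2,
  "newtons": 40
}}

```text
clock: 34.12
eef_pos: [453.3, 420.6, -7.1]
tcp_rot: [3.14, -0.001, 1.849]
contact_force: [-1.5, -0.2, 5.7]
opening: 0.453
grasp_force: 40.4
```

>>> {"api": "step_arm", "payload": {
  "moves": [
    {"tx": 0, "ty": 0, "tz": -0.5, "ax": 0, "ay": 0, "az": 0},
    {"tx": 0, "ty": 0, "tz": -0.8, "ax": 0, "ay": 0, "az": 0},
    {"tx": 0, "ty": 0, "tz": -1, "ax": 0, "ay": 0, "az": 0},
    {"tx": 0, "ty": 0, "tz": -1, "ax": 0, "ay": 0, "az": 0},
    {"tx": 0, "ty": 0, "tz": -1, "ax": 0, "ay": 0, "az": 0}
  ]
}}

```text
clock: 34.75
eef_pos: [453.1, 420.4, 101.7]
tcp_rot: [3.14, -0.001, 1.849]
contact_force: [-0.4, -0.1, -1.1]
opening: 0.454
grasp_force: 40.4
```

```bash
python3 - <<'E'
from h import *
s=st(); plan([612.3,-141,130],1.519)
E
```

```text
{'clock': 34.75, 'eef_pos': [453.061, 420.417, 101.725], 'tcp_rot': [3.14, -0.001, 1.849], 'contact_force': [-0.394, -0.138, -1.148], 'opening': 0.454, 'grasp_force': 40.393, 'qpos': [0.746, 0.472, 1.746, 0.0, 0.922, 0.468]}
turn [ 0.001 -0.001  0.21 ] shift after turn [-22.1    7.52  -1.13]
```

>>> {"api": "step_arm", "payload": {
  "moves": [
    {"tx": 0, "ty": 0, "tz": -0.6, "ax": 0, "ay": 0, "az": 0.105},
    {"tx": 0, "ty": 0, "tz": -0.6, "ax": 0, "ay": 0, "az": 0.105},
    {"tx": -0.6, "ty": 0.2, "tz": 0, "ax": 0, "ay": 0, "az": 0},
    {"tx": -1, "ty": 0.34, "tz": 0, "ax": 0, "ay": 0, "az": 0},
    {"tx": -1, "ty": 0.34, "tz": 0, "ax": 0, "ay": 0, "az": 0}
  ]
}}

```text
clock: 35.38
eef_pos: [471.3, 352.4, 129.2]
tcp_rot: [-3.141, 0.001, 1.524]
contact_force: [-0.1, -0.4, -1.0]
opening: 0.449
grasp_force: 40.4
```

>>> {"api": "step_arm", "payload": {
  "moves": [
    {"tx": -1, "ty": 0.34, "tz": 0, "ax": 0, "ay": 0, "az": 0},
    {"tx": -1, "ty": 0.34, "tz": 0, "ax": 0, "ay": 0, "az": 0},
    {"tx": -1, "ty": 0.34, "tz": 0, "ax": 0, "ay": 0, "az": 0},
    {"tx": -1, "ty": 0.34, "tz": 0, "ax": 0, "ay": 0, "az": 0},
    {"tx": -1, "ty": 0.34, "tz": 0, "ax": 0, "ay": 0, "az": 0}
  ]
}}

```text
clock: 36.0
eef_pos: [507.1, 225.2, 129.2]
tcp_rot: [-3.141, 0.0, 1.523]
contact_force: [0.9, 0.2, 0.1]
opening: 0.451
grasp_force: 40.4
```

>>> {"api": "step_arm", "payload": {
  "moves": [
    {"tx": -1, "ty": 0.34, "tz": 0, "ax": 0, "ay": 0, "az": 0},
    {"tx": -1, "ty": 0.34, "tz": 0, "ax": 0, "ay": 0, "az": 0},
    {"tx": -1, "ty": 0.34, "tz": 0, "ax": 0, "ay": 0, "az": 0},
    {"tx": -1, "ty": 0.34, "tz": 0, "ax": 0, "ay": 0, "az": 0},
    {"tx": -1, "ty": 0.34, "tz": 0, "ax": 0, "ay": 0, "az": 0}
  ]
}}

```text
clock: 36.62
eef_pos: [542.8, 98.3, 129.2]
tcp_rot: [-3.141, 0.0, 1.523]
contact_force: [-0.6, -0.4, -0.4]
opening: 0.448
grasp_force: 40.4
```

>>> {"api": "step_arm", "payload": {
  "moves": [
    {"tx": -1, "ty": 0.34, "tz": 0, "ax": 0, "ay": 0, "az": 0},
    {"tx": -1, "ty": 0.34, "tz": 0, "ax": 0, "ay": 0, "az": 0},
    {"tx": -1, "ty": 0.34, "tz": 0, "ax": 0, "ay": 0, "az": 0},
    {"tx": -1, "ty": 0.34, "tz": 0, "ax": 0, "ay": 0, "az": 0},
    {"tx": -1, "ty": 0.34, "tz": 0, "ax": 0, "ay": 0, "az": 0}
  ]
}}

```text
clock: 37.25
eef_pos: [578.5, -28.7, 129.1]
tcp_rot: [-3.141, 0.0, 1.523]
contact_force: [-0.5, 0.3, 0.0]
opening: 0.448
grasp_force: 40.4
```

>>> {"api": "step_arm", "payload": {
  "moves": [
    {"tx": -1, "ty": 0.34, "tz": 0, "ax": 0, "ay": 0, "az": 0},
    {"tx": -1, "ty": 0.34, "tz": 0, "ax": 0, "ay": 0, "az": 0},
    {"tx": -1, "ty": 0.34, "tz": 0, "ax": 0, "ay": 0, "az": 0},
    {"tx": -1, "ty": 0.34, "tz": 0, "ax": 0, "ay": 0, "az": 0},
    {"tx": 0, "ty": 0, "tz": 0, "ax": 0, "ay": 0, "az": 0}
  ]
}}

```text
clock: 37.88
eef_pos: [607.5, -130.7, 129.1]
tcp_rot: [-3.141, 0.0, 1.521]
contact_force: [0.2, 0.6, -0.6]
opening: 0.452
grasp_force: 40.4
```

```bash
python3 - <<'E'
from h import *
s=st(); plan([612.3,-141,15],1.519)
im,d,K,T=grab("wrist"); save(im,"w10.png"); np.savez("w10.npz",im=im,d=d,K=K,T=T)
E
```

```text
{'clock': 37.875, 'eef_pos': [607.516, -130.71, 129.108], 'tcp_rot': [-3.141, 0.0, 1.521], 'contact_force': [0.202, 0.55, -0.649], 'opening': 0.452, 'grasp_force': 40.399, 'qpos': [-0.214, 0.444, 1.719, -0.0, 0.979, -0.164]}
turn [-0.     0.     0.001] shift after turn [-0.4   0.21  4.56]
```

View pics/w10.png

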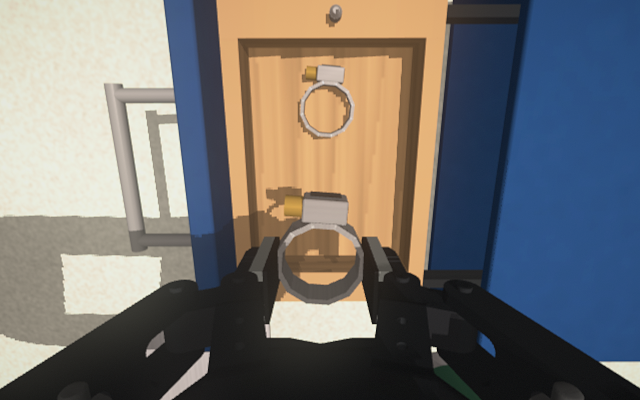

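The first clamp lies flat in the recess at (326,110), and the second is held. There's room below it, so I'll lower it.

>>> {"api": "step_arm", "payload": {
  "moves": [
    {"tx": -0.35, "ty": 0.18, "tz": 0.5, "ax": 0, "ay": 0, "az": 0},
    {"tx": 0, "ty": 0, "tz": 1, "ax": 0, "ay": 0, "az": 0},
    {"tx": 0, "ty": 0, "tz": 1, "ax": 0, "ay": 0, "az": 0},
    {"tx": 0, "ty": 0, "tz": 1, "ax": 0, "ay": 0, "az": 0},
    {"tx": 0, "ty": 0, "tz": 0.7, "ax": 0, "ay": 0, "az": 0}
  ]
}}

```text
clock: 38.55
eef_pos: [611.2, -137.1, 22.4]
tcp_rot: [-3.14, -0.0, 1.52]
contact_force: [-0.3, 0.3, 0.4]
opening: 0.45
grasp_force: 40.4
```

>>> {"api": "step_arm", "payload": {
  "moves": [
    {"tx": 0, "ty": 0, "tz": 0.3, "ax": 0, "ay": 0, "az": 0},
    {"tx": 0, "ty": 0, "tz": 0.06, "ax": 0, "ay": 0, "az": 0},
    {"tx": 0, "ty": 0, "tz": 0, "ax": 0, "ay": 0, "az": 0}
  ]
}}

```text
clock: 38.92
eef_pos: [612.6, -137.7, 16.0]
tcp_rot: [3.141, 0.0, 1.519]
contact_force: [0.2, -0.0, -0.1]
opening: 0.454
grasp_force: 40.4
```

>>> {"api": "step_arm", "payload": {
  "moves": [
    {"tx": 0, "ty": 0, "tz": 0, "ax": 0, "ay": 0, "az": 0},
    {"tx": 0, "ty": 0, "tz": 0, "ax": 0, "ay": 0, "az": 0},
    {"tx": 0, "ty": 0, "tz": -0.6, "ax": 0, "ay": 0, "az": 0},
    {"tx": 0, "ty": 0, "tz": -1, "ax": 0, "ay": 0, "az": 0},
    {"tx": 0, "ty": 0, "tz": -1, "ax": 0, "ay": 0, "az": 0}
  ],
  "gripper": 0.65
}}

```text
clock: 39.55
eef_pos: [612.3, -137.6, 82.1]
tcp_rot: [3.141, 0.0, 1.519]
contact_force: [0.7, -0.2, 0.5]
opening: 0.649
grasp_force: 0.0
```

```bash
python3 - <<'E'
from h import *
s=st(); plan([475.6,-368.3,110],1.519)
E
```

```text
{'clock': 39.55, 'eef_pos': [612.294, -137.628, 82.085], 'tcp_rot': [3.141, 0.0, 1.519], 'contact_force': [0.698, -0.223, 0.487], 'opening': 0.649, 'grasp_force': 0.0, 'qpos': [-0.223, 0.511, 1.734, -0.0, 0.896, -0.172]}
turn [ 0.  0. -0.] shift after turn [-9.5  -4.98 -1.12]
```

>>> {"api": "step_arm", "payload": {
  "moves": [
    {"tx": 0, "ty": 0, "tz": -1, "ax": 0, "ay": 0, "az": 0},
    {"tx": 0, "ty": 0, "tz": -1, "ax": 0, "ay": 0, "az": 0},
    {"tx": -1, "ty": -0.41, "tz": -0.7, "ax": 0, "ay": 0, "az": 0},
    {"tx": -1, "ty": -0.41, "tz": 0, "ax": 0, "ay": 0, "az": 0},
    {"tx": -1, "ty": -0.41, "tz": 0, "ax": 0, "ay": 0, "az": 0}
  ]
}}

```text
clock: 40.17
eef_pos: [577.5, -211.6, 149.5]
tcp_rot: [3.14, 0.001, 1.519]
contact_force: [0.2, 0.4, 0.0]
opening: 0.654
grasp_force: 0.0
```

>>> {"api": "step_arm", "payload": {
  "moves": [
    {"tx": -1, "ty": -0.41, "tz": 0, "ax": 0, "ay": 0, "az": 0},
    {"tx": -1, "ty": -0.41, "tz": 0, "ax": 0, "ay": 0, "az": 0},
    {"tx": -1, "ty": -0.41, "tz": 0, "ax": 0, "ay": 0, "az": 0},
    {"tx": -1, "ty": -0.41, "tz": 0, "ax": 0, "ay": 0, "az": 0},
    {"tx": -1, "ty": -0.41, "tz": 0, "ax": 0, "ay": 0, "az": 0}
  ],
  "gripper": 0.4
}}

```text
clock: 40.8
eef_pos: [519.6, -333.9, 149.1]
tcp_rot: [3.141, 0.001, 1.519]
contact_force: [-0.8, -0.3, -0.4]
opening: 0.4
grasp_force: 0.0
```

>>> {"api": "step_arm", "payload": {
  "moves": [
    {"tx": -1, "ty": -0.41, "tz": 0, "ax": 0, "ay": 0, "az": 0},
    {"tx": -1, "ty": -0.41, "tz": 0, "ax": 0, "ay": 0, "az": 0},
    {"tx": -1, "ty": -0.41, "tz": 0, "ax": 0, "ay": 0, "az": 0},
    {"tx": -1, "ty": -0.41, "tz": 0, "ax": 0, "ay": 0, "az": 0},
    {"tx": 0, "ty": 0, "tz": 0, "ax": 0, "ay": 0, "az": 0}
  ]
}}

```text
clock: 41.42
eef_pos: [473.1, -432.3, 149.0]
tcp_rot: [3.141, 0.001, 1.517]
contact_force: [1.1, -0.0, -0.8]
opening: 0.401
grasp_force: 0.0
```

```bash
python3 - <<'E'
from h import *
s=st()
im,d,K,T=grab("wrist"); np.savez("w11.npz",im=im,d=d,K=K,T=T); w=im
P=pts(d,K,T); m=(P[...,2]>21)&(P[...,2]<36)&(abs(P[...,0]-475)<40)&(abs(P[...,1]+368)<60)&(d>165)
q=P[m]; rr=cv2.minAreaRect(q[:,:2].astype(np.float32)); print(len(q),q[:,2].max(),rr,cv2.boxPoints(rr).round(1).tolist())
im,d,K,T=grab("top"); np.savez("top5.npz",im=im,d=d,K=K,T=T)
im=cv2.resize(im[120:300,120:420],(750,450),interpolation=2); im[300:,:240]=cv2.resize(w,(240,150)); save(im,"c11.png")
E
```

```text
{'clock': 41.425, 'eef_pos': [473.121, -432.314, 148.963], 'tcp_rot': [3.141, 0.001, 1.517], 'contact_force': [1.134, -0.028, -0.828], 'opening': 0.401, 'grasp_force': 0.0, 'qpos': [-0.743, 0.448, 1.661, -0.0, 1.031, -0.689]}
1253 29.097861316923797 ((473.43316650390625, -367.79888916015625), (69.15612030029297, 11.659923553466797), 87.13291931152344) [[465.8999938964844, -402.0], [477.5, -402.6000061035156], [481.0, -333.6000061035156], [469.29998779296875, -333.0]]
```

View pics/c11.png

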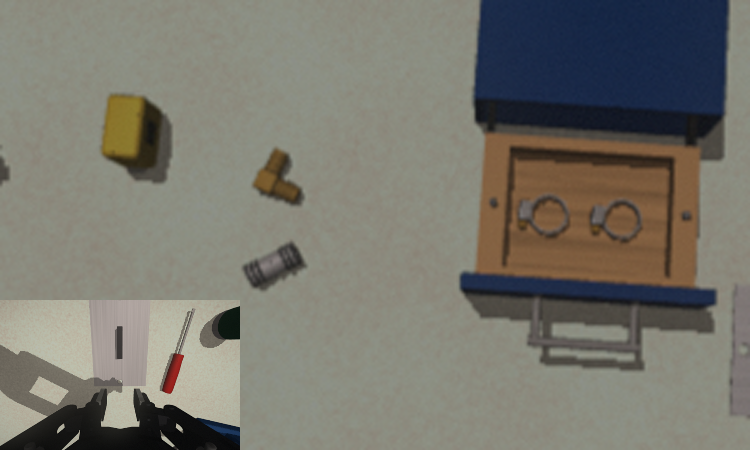

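Both clamps lie flat inside the recess. The cover lies on the bench, and the screwdriver beside it is undisturbed. Regrip the rib.

>>> {"api": "step_arm", "payload": {
  "moves": [
    {"tx": 0.9, "ty": -0.04, "tz": 0.3, "ax": 0, "ay": 0, "az": 0},
    {"tx": 0.9, "ty": 0, "tz": 0.6, "ax": 0, "ay": 0, "az": 0},
    {"tx": 0.8, "ty": 0, "tz": 0.8, "ax": 0, "ay": 0, "az": 0},
    {"tx": 0, "ty": 0, "tz": 1, "ax": 0, "ay": 0, "az": 0},
    {"tx": 0, "ty": 0, "tz": 1, "ax": 0, "ay": 0, "az": 0}
  ]
}}

```text
clock: 42.15
eef_pos: [476.8, -364.5, 55.3]
tcp_rot: [3.141, 0.0, 1.52]
contact_force: [0.8, -0.6, -0.2]
opening: 0.403
grasp_force: 0.0
```

>>> {"api": "step_arm", "payload": {
  "moves": [
    {"tx": 0, "ty": 0, "tz": 1, "ax": 0, "ay": 0, "az": 0},
    {"tx": 0, "ty": 0, "tz": 0.8, "ax": 0, "ay": 0, "az": 0},
    {"tx": 0, "ty": 0, "tz": 0.4, "ax": 0, "ay": 0, "az": 0},
    {"tx": 0, "ty": 0, "tz": 0, "ax": 0, "ay": 0, "az": 0},
    {"tx": 0, "ty": 0, "tz": 0, "ax": 0, "ay": 0, "az": 0}
  ]
}}

```text
clock: 42.78
eef_pos: [476.6, -366.2, 1.1]
tcp_rot: [3.141, 0.001, 1.519]
contact_force: [0.3, 0.7, 0.3]
opening: 0.397
grasp_force: 0.0
```

>>> {"api": "step_arm", "payload": {
  "moves": [
    {"tx": -0.08, "ty": -0.03, "tz": 0.06, "ax": 0, "ay": 0, "az": 0},
    {"tx": 0, "ty": 0, "tz": 0, "ax": 0, "ay": 0, "az": 0},
    {"tx": 0, "ty": 0, "tz": 0, "ax": 0, "ay": 0, "az": 0}
  ]
}}

```text
clock: 43.15
eef_pos: [475.2, -367.9, -1.0]
tcp_rot: [3.141, 0.0, 1.519]
contact_force: [-0.3, 0.3, 0.3]
opening: 0.404
grasp_force: 0.0
```

>>> {"api": "step_arm", "payload": {
  "moves": [
    {"tx": 0, "ty": 0, "tz": 0, "ax": 0, "ay": 0, "az": 0},
    {"tx": 0, "ty": 0, "tz": 0, "ax": 0, "ay": 0, "az": 0},
    {"tx": 0, "ty": 0, "tz": 0, "ax": 0, "ay": 0, "az": 0},
    {"tx": 0, "ty": 0, "tz": 0, "ax": 0, "ay": 0, "az": 0}
  ],
  "gripper": 0,
  "newtons": 60
}}

```text
clock: 43.65
eef_pos: [475.4, -367.9, -0.9]
tcp_rot: [3.141, 0.0, 1.519]
contact_force: [-1.1, 0.8, 5.1]
opening: 0.122
grasp_force: 59.4
```

>>> {"api": "step_arm", "payload": {
  "moves": [
    {"tx": 0, "ty": 0, "tz": -0.4, "ax": 0, "ay": 0, "az": 0},
    {"tx": 0, "ty": 0, "tz": -1, "ax": 0, "ay": 0, "az": 0},
    {"tx": 0, "ty": 0, "tz": -1, "ax": 0, "ay": 0, "az": 0},
    {"tx": 0, "ty": 0, "tz": -1, "ax": 0, "ay": 0, "az": 0},
    {"tx": 0, "ty": 0, "tz": -1, "ax": 0, "ay": 0, "az": 0}
  ]
}}

```text
clock: 44.28
eef_pos: [474.9, -367.5, 109.7]
tcp_rot: [-3.141, -0.0, 1.519]
contact_force: [0.6, 0.3, -2.1]
opening: 0.126
grasp_force: 58.6
```

```bash
python3 - <<'E'
from h import *
s=st(); plan([616.6,-102.7,131],1.519)
E
```

```text
{'clock': 44.275, 'eef_pos': [474.859, -367.485, 109.687], 'tcp_rot': [-3.141, -0.0, 1.519], 'contact_force': [0.573, 0.345, -2.13], 'opening': 0.126, 'grasp_force': 58.599, 'qpos': [-0.661, 0.44, 1.779, -0.0, 0.924, -0.609]}
turn [-0. -0. -0.] shift after turn [10.87  5.11 -0.85]
```

>>> {"api": "step_arm", "payload": {
  "moves": [
    {"tx": 0, "ty": 0, "tz": -0.85, "ax": 0, "ay": 0, "az": 0},
    {"tx": 0.6, "ty": 0.3, "tz": 0, "ax": 0, "ay": 0, "az": 0},
    {"tx": 0.99, "ty": 0.465, "tz": 0, "ax": 0, "ay": 0, "az": 0},
    {"tx": 0.99, "ty": 0.465, "tz": 0, "ax": 0, "ay": 0, "az": 0},
    {"tx": 0.99, "ty": 0.465, "tz": 0, "ax": 0, "ay": 0, "az": 0}
  ]
}}

```text
clock: 44.9
eef_pos: [522.0, -278.7, 128.8]
tcp_rot: [-3.14, -0.001, 1.519]
contact_force: [1.5, 0.0, -2.7]
opening: 0.124
grasp_force: 58.7
```

>>> {"api": "step_arm", "payload": {
  "moves": [
    {"tx": 0.99, "ty": 0.465, "tz": 0, "ax": 0, "ay": 0, "az": 0},
    {"tx": 0.99, "ty": 0.465, "tz": 0, "ax": 0, "ay": 0, "az": 0},
    {"tx": 0.99, "ty": 0.465, "tz": 0, "ax": 0, "ay": 0, "az": 0},
    {"tx": 0.99, "ty": 0.465, "tz": 0, "ax": 0, "ay": 0, "az": 0},
    {"tx": 0.99, "ty": 0.465, "tz": 0, "ax": 0, "ay": 0, "az": 0}
  ]
}}

```text
clock: 45.52
eef_pos: [586.2, -158.2, 128.7]
tcp_rot: [-3.14, -0.001, 1.519]
contact_force: [-0.9, -1.5, -3.2]
opening: 0.125
grasp_force: 58.7
```

>>> {"api": "step_arm", "payload": {
  "moves": [
    {"tx": 0.99, "ty": 0.465, "tz": 0, "ax": 0, "ay": 0, "az": 0},
    {"tx": 0.99, "ty": 0.465, "tz": 0, "ax": 0, "ay": 0, "az": 0},
    {"tx": 0.4, "ty": 0.18, "tz": 0, "ax": 0, "ay": 0, "az": 0},
    {"tx": 0, "ty": 0, "tz": 0, "ax": 0, "ay": 0, "az": 0},
    {"tx": 0, "ty": 0, "tz": 0, "ax": 0, "ay": 0, "az": 0}
  ]
}}

```text
clock: 46.15
eef_pos: [616.8, -102.7, 129.7]
tcp_rot: [-3.141, 0.0, 1.519]
contact_force: [-0.1, -0.1, -3.2]
opening: 0.123
grasp_force: 58.7
```

```bash
python3 - <<'E'
from h import *
s=st(); plan([616.5,-102.4,62],1.519)
im,d,K,T=grab("wrist"); save(im,"w12.png"); np.savez("w12.npz",im=im,d=d,K=K,T=T)
z=np.load("w10.npz"); print("pin w10",onz(335,13,60,z["K"],z["T"]).round(1),"vs hole before 619.2,-5.2 (z58)")
E
```

```text
{'clock': 46.15, 'eef_pos': [616.791, -102.726, 129.704], 'tcp_rot': [-3.141, 0.0, 1.519], 'contact_force': [-0.09, -0.096, -3.183], 'opening': 0.123, 'grasp_force': 58.695, 'qpos': [-0.167, 0.449, 1.709, -0.0, 0.984, -0.115]}
turn [-0.001  0.    -0.   ] shift after turn [ 0.01 -0.01  2.71]
pin w10 [620.8  -5.7  60. ] vs hole before 619.2,-5.2 (z58)
```

View pics/w12.png

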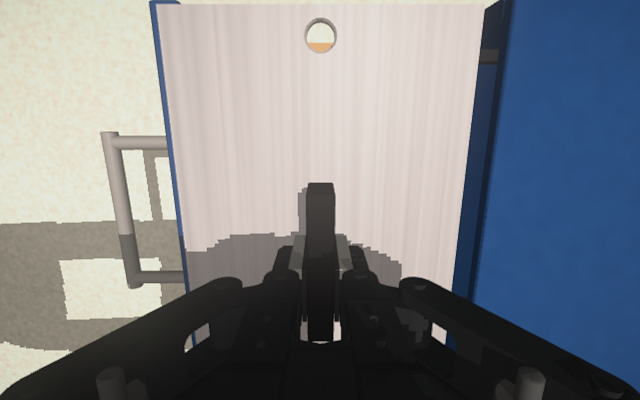

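The cover hole at (320,36) is square with the drawer, and I can see the rim through it. I'll lower it to just above the pins, then check.

>>> {"api": "step_arm", "payload": {
  "moves": [
    {"tx": 0, "ty": 0, "tz": 0.7, "ax": 0, "ay": 0, "az": 0},
    {"tx": 0, "ty": 0, "tz": 0.8, "ax": 0, "ay": 0, "az": 0},
    {"tx": 0, "ty": 0, "tz": 0.7, "ax": 0, "ay": 0, "az": 0},
    {"tx": 0, "ty": 0, "tz": 0.3, "ax": 0, "ay": 0, "az": 0},
    {"tx": 0, "ty": 0, "tz": 0, "ax": 0, "ay": 0, "az": 0}
  ]
}}

```text
clock: 46.82
eef_pos: [617.0, -102.2, 66.6]
tcp_rot: [-3.14, -0.0, 1.519]
contact_force: [0.0, 0.5, -2.6]
opening: 0.123
grasp_force: 58.7
```

```bash
python3 - <<'E'
from h import *
s=st(); plan([616.5,-102.4,50.8],1.519)
im,d,K,T=grab("wrist"); np.savez("w13.npz",im=im,d=d,K=K,T=T)
zt=52+s["eef_pos"][2]-50.8+4
g=im[:90,250:390]; save(cv2.resize(g,(700,450),interpolation=2),"c13.png"); print(zt,onz(320,36,zt,K,T).round(1))
z=np.load("w12.npz"); print("hole w12",onz(320,36,135,z["K"],z["T"]).round(1))
E
```

```text
{'clock': 46.825, 'eef_pos': [616.984, -102.22, 66.642], 'tcp_rot': [-3.14, -0.0, 1.519], 'contact_force': [0.014, 0.5, -2.55], 'opening': 0.123, 'grasp_force': 58.666, 'qpos': [-0.167, 0.529, 1.745, -0.0, 0.869, -0.115]}
turn [-0.001 -0.    -0.   ] shift after turn [-0.01 -0.02  0.63]
71.84181159155114 [619.7  -5.4  71.8]
hole w12 [619.5  -5.9 135. ]
```

View pics/c13.png

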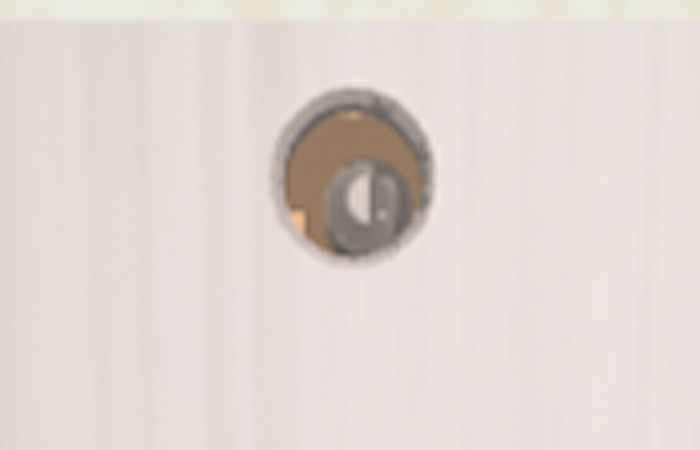

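```bash
python3 - <<'E'
from h import *
z=np.load("w13.npz"); K,T=z["K"],z["T"]
print("hole",onz(320.6,35.4,71.8,K,T).round(1)," pin top",onz(324,40,64,K,T).round(1),"pin collar base?",onz(323.4,40.8,61,K,T).round(1))
E
```

```text
hole [620.   -5.2  71.8]  pin top [621.5  -5.4  64. ] pin collar base? [621.2  -5.1  61. ]
```

The pin sits about 1.3 mm in +x from the hole centre, within the 2 mm play. I'll nudge it and lower slowly.

>>> {"api": "step_arm", "payload": {
  "moves": [
    {"tx": 0, "ty": 0.05, "tz": 0.1, "ax": 0, "ay": 0, "az": 0},
    {"tx": 0, "ty": 0, "tz": 0.12, "ax": 0, "ay": 0, "az": 0},
    {"tx": 0, "ty": 0, "tz": 0.12, "ax": 0, "ay": 0, "az": 0},
    {"tx": 0, "ty": 0, "tz": 0.1, "ax": 0, "ay": 0, "az": 0},
    {"tx": 0, "ty": 0, "tz": 0, "ax": 0, "ay": 0, "az": 0}
  ]
}}

```text
clock: 47.5
eef_pos: [618.5, -102.3, 56.3]
tcp_rot: [-3.141, -0.0, 1.519]
contact_force: [-0.7, -0.2, -1.4]
opening: 0.124
grasp_force: 58.7
```

>>> {"api": "step_arm", "payload": {
  "moves": [
    {"tx": 0, "ty": 0, "tz": 0.1, "ax": 0, "ay": 0, "az": 0},
    {"tx": 0, "ty": 0, "tz": 0.08, "ax": 0, "ay": 0, "az": 0},
    {"tx": 0, "ty": 0, "tz": 0, "ax": 0, "ay": 0, "az": 0}
  ]
}}

```text
clock: 47.88
eef_pos: [618.5, -102.3, 51.9]
tcp_rot: [-3.141, -0.0, 1.519]
contact_force: [0.4, -0.1, -2.7]
opening: 0.123
grasp_force: 58.7
```

>>> {"api": "step_arm", "payload": {
  "moves": [
    {"tx": 0, "ty": 0, "tz": 0.05, "ax": 0, "ay": 0, "az": 0},
    {"tx": 0, "ty": 0, "tz": 0.04, "ax": 0, "ay": 0, "az": 0},
    {"tx": 0, "ty": 0, "tz": 0, "ax": 0, "ay": 0, "az": 0}
  ]
}}

```text
clock: 48.25
eef_pos: [619.5, -102.4, 51.1]
tcp_rot: [3.14, 0.0, 1.519]
contact_force: [-2.0, 0.4, 7.0]
opening: 0.125
grasp_force: 60.1
```

Seated: 51.1 + 0.9 = 52.0. Release, back away and check.

>>> {"api": "step_arm", "payload": {
  "moves": [
    {"tx": 0, "ty": 0, "tz": 0, "ax": 0, "ay": 0, "az": 0},
    {"tx": 0, "ty": 0, "tz": 0, "ax": 0, "ay": 0, "az": 0},
    {"tx": 0, "ty": 0, "tz": 0, "ax": 0, "ay": 0, "az": 0},
    {"tx": 0, "ty": 0, "tz": -0.8, "ax": 0, "ay": 0, "az": 0},
    {"tx": 0, "ty": 0, "tz": -1, "ax": 0, "ay": 0, "az": 0}
  ],
  "gripper": 0.4
}}

```text
clock: 48.88
eef_pos: [618.5, -102.4, 96.0]
tcp_rot: [-3.141, -0.0, 1.519]
contact_force: [0.1, -0.6, 0.8]
opening: 0.4
grasp_force: 0.0
```

>>> {"api": "step_arm", "payload": {
  "moves": [
    {"tx": 0, "ty": 0, "tz": -1, "ax": 0, "ay": 0, "az": 0},
    {"tx": 0, "ty": 0, "tz": -1, "ax": 0, "ay": 0, "az": 0},
    {"tx": 0, "ty": -1, "tz": 0, "ax": 0, "ay": 0, "az": 0},
    {"tx": 0, "ty": -1, "tz": 0, "ax": 0, "ay": 0, "az": 0},
    {"tx": 0, "ty": -1, "tz": 0, "ax": 0, "ay": 0, "az": 0}
  ]
}}

```text
clock: 49.5
eef_pos: [543.4, -98.5, 146.3]
tcp_rot: [3.14, 0.0, 1.519]
contact_force: [-0.3, -0.1, 0.7]
opening: 0.398
grasp_force: 0.0
```

>>> {"api": "step_arm", "payload": {
  "moves": [
    {"tx": -0.6, "ty": -1, "tz": 0, "ax": 0, "ay": 0, "az": 0},
    {"tx": -0.6, "ty": -0.5, "tz": 0, "ax": 0, "ay": 0, "az": 0},
    {"tx": 0, "ty": 0, "tz": 0, "ax": 0, "ay": 0, "az": 0}
  ]
}}

```text
clock: 49.88
eef_pos: [504.8, -127.5, 145.7]
tcp_rot: [3.14, 0.0, 1.517]
contact_force: [0.3, 0.9, 0.2]
opening: 0.398
grasp_force: 0.0
```

```bash
python3 - <<'E'
from h import *
s=st()
im,d,K,T=grab("wrist"); save(im,"w14.png"); np.savez("w14.npz",im=im,d=d,K=K,T=T)
P=pts(d,K,T)
ang=-.05; ex=np.array([np.cos(ang),np.sin(ang)]); ey=np.array([-ex[1],ex[0]])
def loc(p): q=p[...,:2]-np.array([616.8,-102.4]); return q@ex,q@ey
X,Y=loc(P); Z=P[...,2]
for x0 in(-50,50):
  for y0 in(-90,-70,70,90):
    m=(abs(X-x0)<8)&(abs(Y-y0)<8)&(Z>40)&(Z<75); print((x0,y0),m.sum(),np.median(Z[m]).round(1) if m.sum() else None)
for row in(130,150,170,190):
    c=[u for u in range(200,380) if 60<Z[row,u]<92 and P[row,u,0]<500]; 
    if c: print(row,onz((c[0]+c[-1])/2,row,74,K,T).round(1),len(c))
E
```

```text
{'clock': 49.875, 'eef_pos': [504.764, -127.55, 145.705], 'tcp_rot': [3.14, 0.0, 1.517], 'contact_force': [0.312, 0.879, 0.173], 'opening': 0.398, 'grasp_force': 0.0, 'qpos': [-0.25, 0.281, 1.926, -0.0, 0.933, -0.197]}
(-50, -90) 95 55.1
(-50, -70) 326 55.0
(-50, 70) 564 55.2
(-50, 90) 598 55.2
(50, -90) 330 55.1
(50, -70) 351 55.1
(50, 70) 548 55.1
(50, 90) 590 55.1
130 [481.8 -71.8  74. ] 14
150 [481.  -85.4  74. ] 15
170 [480.2 -99.5  74. ] 14
190 [ 479.7 -114.1   74. ] 14
```

View pics/w14.png

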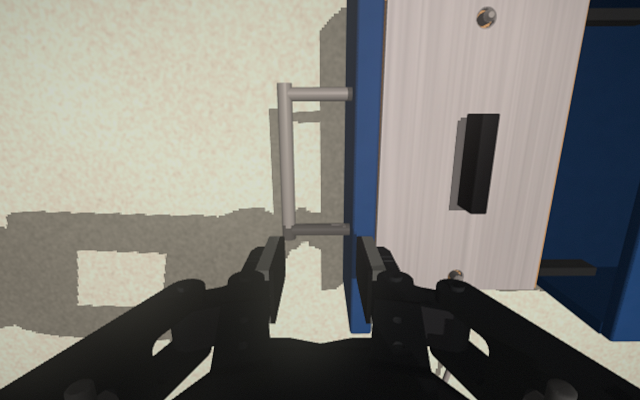

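The cover is flat at 55.1 mm at all corners, the same as at the start, and both pins (486,17) and (456,275) come through. Grip the bar and push the drawer home.

>>> {"api": "step_arm", "payload": {
  "moves": [
    {"tx": 0.58, "ty": -0.5, "tz": 0, "ax": 0, "ay": 0, "az": 0},
    {"tx": 0.57, "ty": -0.48, "tz": 0.3, "ax": 0, "ay": 0, "az": 0},
    {"tx": 0, "ty": 0, "tz": 0.8, "ax": 0, "ay": 0, "az": 0},
    {"tx": 0, "ty": 0, "tz": 1, "ax": 0, "ay": 0, "az": 0},
    {"tx": 0, "ty": 0, "tz": 1, "ax": 0, "ay": 0, "az": 0}
  ]
}}

```text
clock: 50.55
eef_pos: [481.1, -95.1, 66.3]
tcp_rot: [-3.141, -0.0, 1.52]
contact_force: [-0.8, -0.4, 0.3]
opening: 0.398
grasp_force: 0.0
```

>>> {"api": "step_arm", "payload": {
  "moves": [
    {"tx": 0, "ty": 0, "tz": 0.7, "ax": 0, "ay": 0, "az": 0},
    {"tx": 0, "ty": 0, "tz": 0.2, "ax": 0, "ay": 0, "az": 0},
    {"tx": 0, "ty": 0, "tz": 0, "ax": 0, "ay": 0, "az": 0}
  ]
}}

```text
clock: 50.92
eef_pos: [481.4, -95.8, 44.7]
tcp_rot: [-3.141, -0.0, 1.52]
contact_force: [-0.6, 0.9, 0.1]
opening: 0.403
grasp_force: 0.0
```

>>> {"api": "step_arm", "payload": {
  "moves": [
    {"tx": 0, "ty": 0, "tz": 0, "ax": 0, "ay": 0, "az": 0},
    {"tx": 0, "ty": 0, "tz": 0, "ax": 0, "ay": 0, "az": 0},
    {"tx": 0, "ty": 0, "tz": 0, "ax": 0, "ay": 0, "az": 0},
    {"tx": 0, "ty": 0, "tz": 0, "ax": 0, "ay": 0, "az": 0}
  ],
  "gripper": 0,
  "newtons": 50
}}

```text
clock: 51.42
eef_pos: [482.4, -96.5, 45.6]
tcp_rot: [3.14, -0.0, 1.519]
contact_force: [-0.0, 2.9, 6.6]
opening: 0.1
grasp_force: 49.0
```

Push in smoothly, so the contents aren't jolted.

>>> {"api": "step_arm", "payload": {
  "moves": [
    {"tx": 0, "ty": 0.3, "tz": 0, "ax": 0, "ay": 0, "az": 0},
    {"tx": 0, "ty": 0.5, "tz": 0, "ax": 0, "ay": 0, "az": 0},
    {"tx": 0, "ty": 0.6, "tz": 0, "ax": 0, "ay": 0, "az": 0},
    {"tx": 0, "ty": 0.6, "tz": 0, "ax": 0, "ay": 0, "az": 0},
    {"tx": 0, "ty": 0.6, "tz": 0, "ax": 0, "ay": 0, "az": 0}
  ]
}}

```text
clock: 52.05
eef_pos: [547.0, -99.6, 45.6]
tcp_rot: [-3.141, -0.001, 1.519]
contact_force: [-3.0, 3.0, 9.2]
opening: 0.096
grasp_force: 49.4
```

>>> {"api": "step_arm", "payload": {
  "moves": [
    {"tx": 0, "ty": 0.6, "tz": 0, "ax": 0, "ay": 0, "az": 0},
    {"tx": 0, "ty": 0.6, "tz": 0, "ax": 0, "ay": 0, "az": 0},
    {"tx": 0, "ty": 0.6, "tz": 0, "ax": 0, "ay": 0, "az": 0},
    {"tx": 0, "ty": 0.6, "tz": 0, "ax": 0, "ay": 0, "az": 0},
    {"tx": 0, "ty": 0.6, "tz": 0, "ax": 0, "ay": 0, "az": 0}
  ]
}}

```text
clock: 52.68
eef_pos: [621.8, -103.2, 45.6]
tcp_rot: [-3.141, -0.001, 1.519]
contact_force: [-3.2, 4.1, 8.1]
opening: 0.098
grasp_force: 49.3
```

>>> {"api": "step_arm", "payload": {
  "moves": [
    {"tx": 0, "ty": 0.5, "tz": 0, "ax": 0, "ay": 0, "az": 0},
    {"tx": 0, "ty": 0.4, "tz": 0, "ax": 0, "ay": 0, "az": 0},
    {"tx": 0, "ty": 0.2, "tz": 0, "ax": 0, "ay": 0, "az": 0},
    {"tx": 0, "ty": 0, "tz": 0, "ax": 0, "ay": 0, "az": 0},
    {"tx": 0, "ty": 0, "tz": 0, "ax": 0, "ay": 0, "az": 0}
  ]
}}

```text
clock: 53.3
eef_pos: [650.2, -104.6, 45.7]
tcp_rot: [3.139, -0.001, 1.519]
contact_force: [1.1, 5.0, 4.7]
opening: 0.092
grasp_force: 49.2
```

>>> {"api": "step_arm", "payload": {
  "moves": [
    {"tx": 0, "ty": 0.1, "tz": 0, "ax": 0, "ay": 0, "az": 0},
    {"tx": 0, "ty": 0.08, "tz": 0, "ax": 0, "ay": 0, "az": 0},
    {"tx": 0, "ty": 0, "tz": 0, "ax": 0, "ay": 0, "az": 0},
    {"tx": 0, "ty": 0, "tz": 0, "ax": 0, "ay": 0, "az": 0}
  ]
}}

```text
clock: 53.8
eef_pos: [651.6, -104.6, 45.6]
tcp_rot: [-3.138, -0.001, 1.519]
contact_force: [-10.3, 5.4, 14.1]
opening: 0.093
grasp_force: 50.3
```

>>> {"api": "step_arm", "payload": {
  "moves": [
    {"tx": 0, "ty": 0.1, "tz": 0, "ax": 0, "ay": 0, "az": 0},
    {"tx": 0, "ty": 0, "tz": 0, "ax": 0, "ay": 0, "az": 0}
  ]
}}

```text
clock: 54.05
eef_pos: [651.5, -104.6, 45.5]
tcp_rot: [-3.133, -0.001, 1.519]
contact_force: [-18.3, 6.1, 22.0]
opening: 0.094
grasp_force: 51.3
```

The drawer is against its closed stop. Release, raise and verify.

>>> {"api": "step_arm", "payload": {
  "moves": [
    {"tx": 0, "ty": -0.1, "tz": 0, "ax": 0, "ay": 0, "az": 0},
    {"tx": 0, "ty": 0, "tz": 0, "ax": 0, "ay": 0, "az": 0},
    {"tx": 0, "ty": 0, "tz": 0, "ax": 0, "ay": 0, "az": 0},
    {"tx": 0, "ty": 0, "tz": -0.8, "ax": 0, "ay": 0, "az": 0},
    {"tx": 0, "ty": 0, "tz": -1, "ax": 0, "ay": 0, "az": 0}
  ],
  "gripper": 0.4
}}

```text
clock: 54.68
eef_pos: [653.6, -105.5, 90.9]
tcp_rot: [-3.141, -0.0, 1.519]
contact_force: [-0.1, 0.4, 0.5]
opening: 0.398
grasp_force: 0.0
```

>>> {"api": "step_arm", "payload": {
  "moves": [
    {"tx": 0, "ty": 0, "tz": -1, "ax": 0, "ay": 0, "az": 0},
    {"tx": 0, "ty": 0, "tz": -1, "ax": 0, "ay": 0, "az": 0},
    {"tx": -0.8, "ty": -1, "tz": -1, "ax": 0, "ay": 0, "az": 0},
    {"tx": -0.8, "ty": -1, "tz": -1, "ax": 0, "ay": 0, "az": 0},
    {"tx": -0.8, "ty": -1, "tz": -0.6, "ax": 0, "ay": 0, "az": 0}
  ]
}}

```text
clock: 55.3
eef_pos: [575.6, -162.2, 207.7]
tcp_rot: [3.139, 0.001, 1.519]
contact_force: [0.2, 0.2, 0.7]
opening: 0.399
grasp_force: 0.0
```

>>> {"api": "step_arm", "payload": {
  "moves": [
    {"tx": 0, "ty": 0, "tz": 0, "ax": 0, "ay": 0, "az": 0},
    {"tx": 0, "ty": 0, "tz": 0, "ax": 0, "ay": 0, "az": 0}
  ]
}}

```text
clock: 55.55
eef_pos: [576.1, -161.4, 205.6]
tcp_rot: [3.14, 0.0, 1.518]
contact_force: [-0.2, -0.4, -0.1]
opening: 0.402
grasp_force: 0.0
```

```bash
python3 - <<'E'
from h import *
s=st()
im,d,K,T=grab("wrist"); w=im; P=pts(d,K,T); Z=P[...,2]
for row in (60,80,100,120,140):
    c=[u for u in range(300,460) if 60<Z[row,u]<90 and P[row,u,0]<665]
    if c: print(row,onz((c[0]+c[-1])/2,row,74,K,T).round(1),len(c))
im,d,K,T=grab("top"); P=pts(d,K,T)
for nm,p in(("now",P),("start",None)):
    if p is None: z=np.load("top0.npz"); p=pts(z["d"],z["K"],z["T"])
    h=(p[...,2]>6)&(p[...,2]<75)&(p[...,0]>300)&(p[...,0]<850)&(p[...,1]>100)&(p[...,1]<520)
    n,l,ss,ce=cv2.connectedComponentsWithStats(h.astype(np.uint8)); print(nm,[p[l==k].mean(0).round(1).tolist() for k in range(1,n) if ss[k,4]>40])
o=np.zeros((500,640,3),np.uint8); o[:400]=im; o[400:,:160]=cv2.resize(w,(160,100)); save(o[:400],"end.png")
E
```

```text
{'clock': 55.55, 'eef_pos': [576.11, -161.412, 205.617], 'tcp_rot': [3.14, 0.0, 1.518], 'contact_force': [-0.187, -0.382, -0.135], 'opening': 0.402, 'grasp_force': 0.0, 'qpos': [-0.276, 0.326, 1.708, 0.0, 1.106, -0.224]}
60 [656.5 -57.7  74. ] 24
80 [651.  -72.9  74. ] 12
100 [650.4 -88.9  74. ] 12
120 [ 648.9 -105.3   74. ] 12
140 [ 648.3 -122.4   74. ] 12
now [[688.7, 364.7, 51.1], [649.6, 221.4, 20.2], [558.6, 220.1, 22.4], [441.2, 324.3, 26.4]]
start [[688.7, 364.6, 51.1], [649.6, 221.0, 20.1], [560.7, 421.4, 12.7], [558.6, 220.1, 22.1], [450.8, 425.7, 13.2], [441.3, 324.2, 26.4]]
```

View pics/end.png

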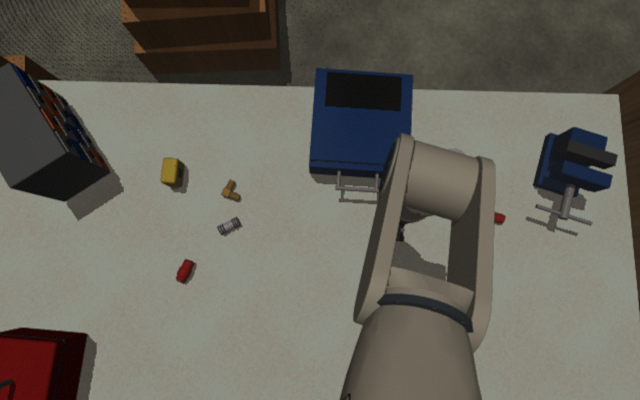

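The bar is back at its starting place (x≈649), the fittings haven't moved, no clamps are left on the bench and the robot is clear.

```bash
python3 -c "
from rig import workorder
print(workorder.sign_off())"
```

```text
the job is handed in; nothing more can be done
None
```

The job is handed in: both clamps found on the bench are in the recess, the cover measured flat on both pins, and the drawer is pushed home; the left-hand fittings measured unmoved, but the screwdriver and can were only checked by eye.

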